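# Clear the work board and set out the coasters

## Task

First put the folded white rule from the work board into the tray that holds the pens, then take the wooden scraper block and use it, not your fingers, to push all the loose wood offcuts off the board into the empty tray at its other end. Lay the block back on its cork mat the way it lay before, and set the square coasters out on the cleared board in an even row, each flat and straight in the middle of its own outlined square with no empty square between two coasters. Leave the mug where it is.

Things in the scene. Friction and masses are not known exactly. Their poses are not given: they have to be found in the camera images.
- board: fixed plywood work board, 180 mm (its x) by 350 mm (its y), top surface 50 mm above its origin, which is the centre of its underside on the desk. Along both long edges (at its x = -85 and +85 mm) runs a rail 10 mm wide standing 12 mm above the surface, leaving 160 mm between the rails; both ends (its -y and +y) are open, without rails. Its yaw varies by up to about 0.1 rad.
- square1 (a point): centre, on the board's top surface, of the outlined square at the -y end (outline 70 mm wide, sides along the board's axes; the four centres lie 84 mm apart along the board's y, midway between the rails)
- square2 (a point): centre, on the board's top surface, of the outlined square second from the -y end (outline 70 mm wide, sides along the board's axes; the four centres lie 84 mm apart along the board's y, midway between the rails)
- square3 (a point): centre, on the board's top surface, of the outlined square second from the +y end (outline 70 mm wide, sides along the board's axes; the four centres lie 84 mm apart along the board's y, midway between the rails)
- square4 (a point): centre, on the board's top surface, of the outlined square at the +y end (outline 70 mm wide, sides along the board's axes; the four centres lie 84 mm apart along the board's y, midway between the rails)
- waste_tray: the empty open grey tray for offcuts, fixed, 180 mm (x) by 110 mm (y), 38 mm high, 5 mm walls and floor; it stands on the desk 2 mm off one open end of the board, its axes along the board's, so its rim is 12 mm below the board's surface. It may be at the +y or the -y end. Origin: centre of the underside.
- pen_tray: the tray at the other end of the board, fixed, of the same size and placing, holding five fixed pens side by side along its x, whose tops lie level 14 mm above its underside, 24 mm below the rim; the rule can lie on them. Origin: centre of the underside.
- scraper: loose wooden scraper block, 0.1 to 0.25 kg: a foot 40 mm (its x) by 140 mm (its y) by 14 mm high, and on it a grip bar 28 mm (x) by 100 mm (y), from 14 to 60 mm above the underside. Origin: centre of the underside. It starts on the mat, its y along the mat's y.
- rule: folded carpenter's rule, white, loose, 130 mm (its x) by 28 mm (its y) by 12 mm thick, 70 g, starting flat on the board, lying across it (its x roughly along the board's x) with about 25 mm free on both long sides at its middle. Origin: centre of the underside.
- mat: fixed cork mat, 60 mm (x) by 160 mm (y), 4 mm thick, on the desk between robot and board. Origin: centre of the underside.
- coaster1: loose square wooden coaster, 62 x 62 mm, 14 mm thick, with a round cork inlay of 50 mm in its top; starts flat on the desk between robot and board or right of the board. Origin: centre of the underside. Three or four of the four coasters are present.
- coaster2: loose square wooden coaster, 62 x 62 mm, 14 mm thick, with a round cork inlay of 50 mm in its top; starts flat on the desk between robot and board or right of the board. Origin: centre of the underside. Three or four of the four coasters are present.
- coaster3: loose square wooden coaster, 62 x 62 mm, 14 mm thick, with a round cork inlay of 50 mm in its top; starts flat on the desk between robot and board or right of the board. Origin: centre of the underside. Three or four of the four coasters are present.
- coaster4: loose square wooden coaster, 62 x 62 mm, 14 mm thick, with a round cork inlay of 50 mm in its top; starts flat on the desk between robot and board or right of the board. Origin: centre of the underside. Three or four of the four coasters are present.
- chip1: loose wood offcut, a flat strip 66 mm (its x) by 22 mm by 10 mm thick, starting flat on the board. Origin: centre of the underside. Three to six offcuts are present.
- chip2: loose wood offcut, a flat strip 62 mm (its x) by 22 mm by 10 mm thick, starting flat on the board. Origin: centre of the underside. Three to six offcuts are present.
- chip3: loose wood offcut, a flat strip 60 mm (its x) by 22 mm by 10 mm thick, starting flat on the board. Origin: centre of the underside. Three to six offcuts are present.
- chip4: loose wood offcut, a flat strip 64 mm (its x) by 22 mm by 10 mm thick, starting flat on the board. Origin: centre of the underside. Three to six offcuts are present.
- chip5: loose wood offcut, a flat strip 60 mm (its x) by 22 mm by 10 mm thick, starting flat on the board. Origin: centre of the underside. Three to six offcuts are present.
- chip6: loose wood offcut, a flat strip 66 mm (its x) by 22 mm by 10 mm thick, starting flat on the board. Origin: centre of the underside. Three to six offcuts are present.
- mug: white mug, 80 mm across, 95 mm high, standing on the desk to the left of the board. Origin: centre of the underside. Not to be moved.

How it is judged:
On the way, in this order (a step that is already met when the one before it is completed fails the run):
1. the folded rule lies in the tray with the pens (x of rule in the frame of pen_tray between -0.09 and 0.09 m and y of rule in the frame of pen_tray between -0.055 and 0.055 m and z of rule in the frame of pen_tray below 0.03 m), for 0.2 s.
2. the scraper block pushes an offcut ((contact force between scraper and chip1 above 0.02 N or contact force between scraper and chip2 above 0.02 N or contact force between scraper and chip3 above 0.02 N or contact force between scraper and chip4 above 0.02 N or contact force between scraper and chip5 above 0.02 N or contact force between scraper and chip6 above 0.02 N)).
3. every offcut lies in the empty tray (x of chip1 in the frame of waste_tray between -0.09 and 0.09 m and y of chip1 in the frame of waste_tray between -0.055 and 0.055 m and z of each of chip1, chip2, chip3, chip4, chip5, chip6 in the frame of waste_tray below 0.044 m and x of chip2 in the frame of waste_tray between -0.09 and 0.09 m and y of chip2 in the frame of waste_tray between -0.055 and 0.055 m and x of chip3 in the frame of waste_tray between -0.09 and 0.09 m and y of chip3 in the frame of waste_tray between -0.055 and 0.055 m and x of chip4 in the frame of waste_tray between -0.09 and 0.09 m and y of chip4 in the frame of waste_tray between -0.055 and 0.055 m and x of chip5 in the frame of waste_tray between -0.09 and 0.09 m and y of chip5 in the frame of waste_tray between -0.055 and 0.055 m and x of chip6 in the frame of waste_tray between -0.09 and 0.09 m and y of chip6 in the frame of waste_tray between -0.055 and 0.055 m), for 0.2 s.
4. the coasters are set out in the row ((horizontal distance between coaster1 and square1 below 0.01 m or horizontal distance between coaster1 and square2 below 0.01 m or horizontal distance between coaster1 and square3 below 0.01 m or horizontal distance between coaster1 and square4 below 0.01 m) and z of coaster1 in the frame of board between 0.045 and 0.055 m and angle between each of coaster1, coaster2, coaster3, coaster4's own z axis and vertical below 0.1 rad and (angle between the x axis of coaster1 and the x axis of board, either way round below 0.14 rad or angle between the x axis of coaster1 and the y axis of board, either way round below 0.14 rad) and (horizontal distance between coaster2 and square1 below 0.01 m or horizontal distance between coaster2 and square2 below 0.01 m or horizontal distance between coaster2 and square3 below 0.01 m or horizontal distance between coaster2 and square4 below 0.01 m) and z of coaster2 in the frame of board between 0.045 and 0.055 m and (angle between the x axis of coaster2 and the x axis of board, either way round below 0.14 rad or angle between the x axis of coaster2 and the y axis of board, either way round below 0.14 rad) and (horizontal distance between coaster3 and square1 below 0.01 m or horizontal distance between coaster3 and square2 below 0.01 m or horizontal distance between coaster3 and square3 below 0.01 m or horizontal distance between coaster3 and square4 below 0.01 m) and z of coaster3 in the frame of board between 0.045 and 0.055 m and (angle between the x axis of coaster3 and the x axis of board, either way round below 0.14 rad or angle between the x axis of coaster3 and the y axis of board, either way round below 0.14 rad) and (horizontal distance between coaster4 and square1 below 0.01 m or horizontal distance between coaster4 and square2 below 0.01 m or horizontal distance between coaster4 and square3 below 0.01 m or horizontal distance between coaster4 and square4 below 0.01 m) and z of coaster4 in the frame of board between 0.045 and 0.055 m and (angle between the x axis of coaster4 and the x axis of board, either way round below 0.14 rad or angle between the x axis of coaster4 and the y axis of board, either way round below 0.14 rad) and horizontal distance between any of coaster1, coaster2, coaster3, coaster4 and square2 below 0.01 m and horizontal distance between any of coaster1, coaster2, coaster3, coaster4 and square3 below 0.01 m), for 0.2 s.
At the end, for the whole second after the job is handed in: Rule in the pen tray; all offcuts inside the waste tray, below the board surface; each coaster flat on the board within 10 mm and 0.14 rad of its own outlined square, both middle squares taken (no gap); scraper upright on its mat within 25 mm and 0.3 rad; all released and at rest (all of step 1 and all of step 3 and all of step 4 and horizontal distance between scraper and mat below 0.025 m and height (world z) of scraper below 0.01 m and angle between scraper's own z axis and vertical below 0.1 rad and angle between the y axis of scraper and the y axis of mat, either way round below 0.3 rad and linear speed of each of coaster1, coaster2, coaster3, coaster4, chip1, chip2, chip3, chip4, chip5, chip6, scraper, rule below 0.02 m/s); the robot touches nothing.
It fails at once if the mug is moved by more than 30 mm (distance of mug from where it was at the start of the episode above 0.03 m).
It fails at once if the fingers push or hold an offcut (contact force between the fingers and chip1 above 1 N or contact force between the fingers and chip2 above 1 N or contact force between the fingers and chip3 above 1 N or contact force between the fingers and chip4 above 1 N or contact force between the fingers and chip5 above 1 N or contact force between the fingers and chip6 above 1 N).
Of coaster1, coaster2, coaster3, coaster4 only 3 to 4 are there at a start; the rules pass over those that are not, and their reading is None.
Of chip1, chip2, chip3, chip4, chip5, chip6 only 3 to 6 are there at a start; the rules pass over those that are not, and their reading is None.
At some moment in a run one of coaster1, coaster2, coaster3, coaster4 may be knocked a few centimetres aside while the robot is not near it.
Once in a run the grip may slacken for a moment while it holds something.
It also fails if it takes over 210 s, if anything falls off the work surface, if the arm or the gripper's body presses on something with over 40 N, if the wrist force passes 120 N, or if a joint passes its speed limit or range.

## Robot

A 7-joint arm with a two-finger parallel gripper is mounted at the origin on the work surface. World frame = base frame: x ahead of the robot, y to its left, z up, the work surface at z = 0. Lengths are in m, angles in rad, forces in N, time in s.
With the tool pointing down it reaches from about 0.4 to 0.875 m from the base axis. Payload 19.3 kg.
Tool frame: the origin (TCP) lies at the very end of the fingers, on their centre line; the grasp point (between the pads) lies 19 mm behind it; z points along the fingers, y is the direction in which the jaws open and shut (so a half turn about z gives the same grasp; the last joint's range is limited). The gripper opens to 85 mm and grips with 20 to 120 N. Pads are 22 mm wide; open, the fingers measure 114 mm over their backs; the gripper's body (76 mm by 85 mm) begins 54 mm behind the grasp point. The pads swing forward as they close: fully open they stand 13 mm farther back than shut.
Start: joints at [-1.179, 0.521, -0.036, 1.599, 0.021, 1.021, -0.113], TCP at [0.278, 0.56, 0.231] pointing down, gripper open.
Joint ranges: [-2.91, 2.91], [-0.3, 2.13], [-1.5, 1.42], [0.17, 2.43], [-1.26, 4.41], [0.16, 1.93], [-2.52, 2.52]. Speed limits (rad/s): [1.89, 1.89, 2.39, 2.39, 3.01, 3.01, 3.01].

## Interface

Orientations are given as [roll, pitch, yaw] about the fixed x, y, z axes, in that order (R = Rz(yaw) Ry(pitch) Rx(roll)).
In Python, from workcell import bot gives the robot as it stands.
- The arm moves only by the tool apply_moves, never from a script. Its argument "commands" is a list of rows, each an object with "travel": the shift along the tool's x, y, z in m, a list of three; "twist": the turn, a rotation vector about the tool's x, y, z in degrees, a list of three; "claw": the finger opening in m, from 0 to 0.0854. A call has 1 to 10 rows; each row is the pose to reach, as a shift and turn from the pose commanded when the call began, along the tool's axes at that moment; what a row does not reach only later rows make up. A row lasts 1/10 s, in which the tool goes at most 50 mm and 8.59 degrees, less where a joint would pass 70% of its speed; a pose out of reach is approached as far as the arm can. A call with a gripper value outside its range is refused whole. The fingers move at their own pace and stop on an object; "force" is the grip in N (left out, the last holds). Time passes only in rows, so rows that repeat a pose let the fingers close. It gives the time, the measured TCP pose, the force and the opening at its end, in the units of the state.
- bot.observe(): the state, without advancing time (a new reading comes with each control period).
- bot.grab_frame(name): name is "side" or "top" or "wrist"; returns a dict with "frame" (400x640x3 uint8, blue, green, red), "fx", "fy", "cx", "cy" (pixels), "pose" (4x4, takes a point from camera to world coordinates); the wrist camera has in their place "tool_from_camera" (4x4, takes a point from camera to tool coordinates, whose origin is the TCP and whose axes are the flange's). Camera axes: x right, y up, looking along -z (the intrinsics and any distortion apply to the point x, -y, -z); pixel columns grow to the right and rows downward; lengths in m; the calibration is good to about 2 mm. A picture is of the moment at which its call begins: read the wrist's pose just before it. There is no depth.
- bot.job_done(): hands the job in, once; it reports no verdict.
The state is a dict: "clock": time; "qpos": joint angles; "qd": joint speeds; "joint_efforts": joint torques, N m; "position": TCP position; "tool_rot": TCP orientation; "force": force on the tool from outside, world axes, zero at the start; "moment": the same for the moment, N m; "grip_width": finger opening in m.
Only numpy, scipy, OpenCV 4.12 (cv2) and the standard library are available. Lean on these libraries where they do the work, as an engineer would, in place of code of your own. Each camera call takes 0.05 s, during which the arm holds its last target.

## Working session

There is one attempt and no reset: what is moved stays moved. The work goes in short steps, Python scripts to look and compute and a tool call to move; the robot and the scene stay as the last step left them, time stands still between calls to the robot, and variables do not carry over. Pictures are saved under pics/ and viewed, and the job is handed in when it is done.

Besides the shell and the picture viewer there is one more tool, called by a JSON object that holds its "name" and its "arguments". apply_moves: Moves the arm, as the interface text tells. Its arguments: {"type":"object","properties":{"commands":{"type":"array"},"force":{"type":"number"}},"required":["commands"]}

```bash
ls; mkdir -p pics
python3 - <<'E'
from workcell import bot
import cv2,numpy as np
print(bot.observe())
for n in ["side","top","wrist"]:
    f=bot.grab_frame(n); cv2.imwrite(f"pics/{n}0.png",f["frame"]); print(n,{k:np.round(v,4).tolist() if k!='frame' else 0 for k,v in f.items()})
E
```

```text
pics
{'clock': 0.0, 'qpos': array([-1.17921623,  0.52199579, -0.03630012,  1.60000779,  0.02120667,
        1.0211051 , -0.11280024]), 'qd': array([-1.39378420e-03, -1.33498752e-03,  1.18487458e-04,  1.66887107e-03,
        1.22884013e-03,  2.63030276e-04,  7.42844533e-05]), 'joint_efforts': array([ 5.22811060e-04, -9.27098966e+01,  1.98041774e+00, -3.69943249e+01,
        1.79368589e-02,  8.31285724e-03, -8.16947568e-05]), 'position': array([0.27836206, 0.55920909, 0.23073748]), 'tool_rot': array([-3.14046615e+00,  1.00506205e-04,  2.67978222e+00]), 'force': array([ 0.60011536,  0.17251362, -0.59890589]), 'moment': array([ 0.06925388, -0.02916773,  0.02907364]), 'grip_width': 0.08555393666725622}
side {'frame': 0, 'fx': 363.2961, 'fy': 363.2961, 'cx': 319.6579, 'cy': 202.582, 'pose': [[0.9863, 0.1017, -0.13, 0.4656], [-0.1643, 0.6777, -0.7167, -0.6894], [0.0153, 0.7283, 0.6851, 0.7403], [0.0, 0.0, 0.0, 1.0]]}
top {'frame': 0, 'fx': 419.8431, 'fy': 419.8431, 'cx': 325.5125, 'cy': 202.5626, 'pose': [[-0.0163, 0.9827, -0.1843, 0.3961], [-0.9999, -0.0167, -0.0001, 0.0219], [-0.0032, 0.1843, 0.9829, 1.1855], [0.0, 0.0, 0.0, 1.0]]}
wrist {'frame': 0, 'fx': 320.1696, 'fy': 320.1696, 'cx': 316.203, 'cy': 202.2702, 'tool_from_camera': [[-0.0002, 0.9627, 0.2706, 0.0693], [1.0, -0.0001, 0.0011, 0.0001], [0.0011, 0.2706, -0.9627, -0.1427], [0.0, 0.0, 0.0, 1.0]]}
```

View pics/side0.png

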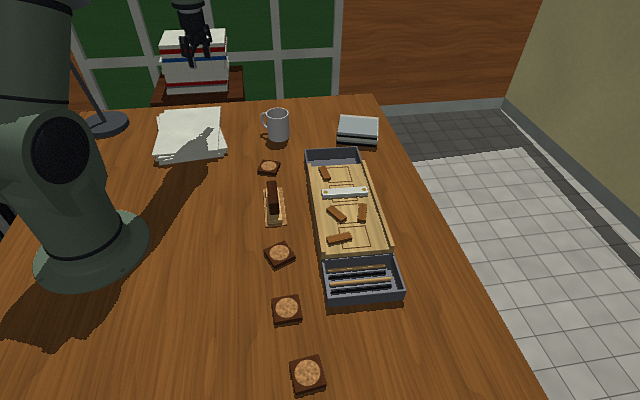

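View pics/top0.png

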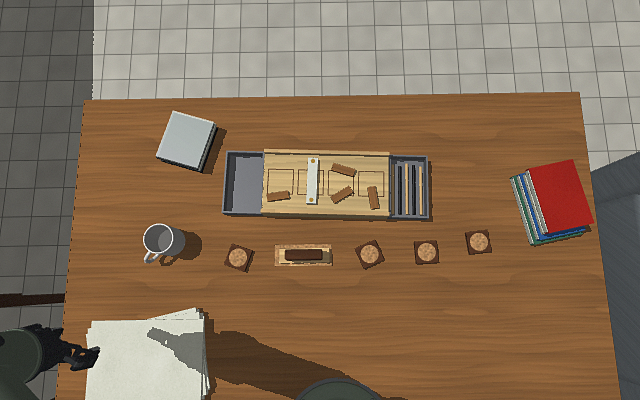

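View pics/wrist0.png

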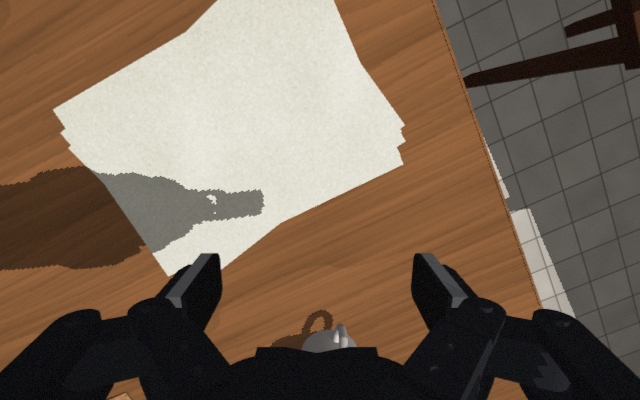

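The top view shows the waste tray at px (243,183), so at the +y end. The pen tray is at (410,187), the rule at (312,181), and four chips lie on the board. The four coasters are at (238,258), (370,254), (427,252) and (479,242), and the scraper is at (303,255).

```bash
cat > h.py <<'E'
import cv2,numpy as np
from scipy.spatial.transform import Rotation as R
from workcell import bot
def pose(st):
    T=np.eye(4);T[:3,:3]=R.from_euler('xyz',st['tool_rot']).as_matrix();T[:3,3]=st['position'];return T
def grab(n):
    st=bot.observe(); f=bot.grab_frame(n)
    if n=='wrist': f['pose']=pose(st)@f['tool_from_camera']
    return f
def ray(f,px,z):
    px=np.atleast_2d(np.array(px,float)); 
    d=np.c_[(px[:,0]-f['cx'])/f['fx'],-(px[:,1]-f['cy'])/f['fy'],-np.ones(len(px))]@f['pose'][:3,:3].T
    o=f['pose'][:3,3]; z=np.broadcast_to(z,len(px))
    return o+d*((z-o[2])/d[:,2])[:,None]
def proj(f,P):
    P=np.atleast_2d(np.array(P,float)); c=(P-f['pose'][:3,3])@f['pose'][:3,:3]
    return np.c_[f['cx']+f['fx']*c[:,0]/-c[:,2], f['cy']-f['fy']*c[:,1]/-c[:,2]]
E
python3 - <<'E'
from h import *
im=cv2.imread('pics/top0.png')
c=im[140:280,215:500]; cv2.imwrite('pics/z1.png',cv2.resize(c[:85,:225],None,fx=3.5,fy=3.5,interpolation=cv2.INTER_CUBIC))
cv2.imwrite('pics/z2.png',cv2.resize(im[225:275,210:500],None,fx=2.75,fy=2.75,interpolation=cv2.INTER_CUBIC))
E
```

```text
(no output)
```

View pics/z1.png

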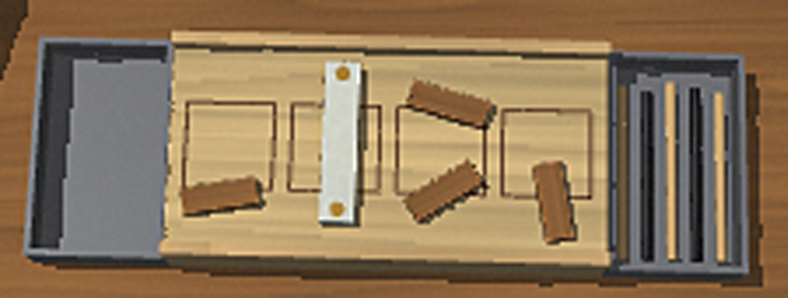

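View pics/z2.png

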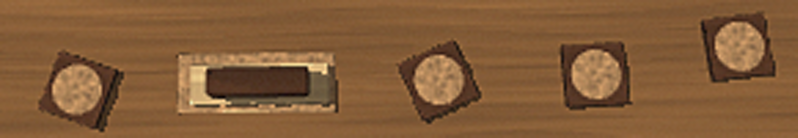

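Run:
```python
from h import *
f=grab('top')
u=lambda l:np.array(l,float)/3.5+[215,140]
v=lambda l:np.array(l,float)/2.75+[210,225]
sq=ray(f,u([(231,147),(336,148),(442,150),(546,153)]),0.05); print('sq4..1',sq.round(4).tolist()); print(np.linalg.norm(np.diff(sq,axis=0),axis=1))
d=sq[0]-sq[3]; print('yaw',np.arctan2(-d[0],d[1]))
rl=ray(f,u([(343,73),(337,210)]),0.062); print('rule rivets',rl.round(4).tolist(),rl.mean(0))
co=ray(f,v([(77,89),(438,79),(596,74),(739,46)]),0.014);print('coast',co.round(4).tolist())
print('mat corners',ray(f,v([(178,53),(335,53),(337,112),(178,112)]),0.004).round(4).tolist())
print('grip top',ray(f,v([(207,66),(309,69),(307,98),(207,95)]),0.064).round(4).tolist())
print('tray rims',ray(f,u([(40,40),(28,258),(745,57),(747,274)]),0.038).round(4).tolist())
print('rails',ray(f,u([(172,32),(612,43),(165,252),(610,265)]),0.062).round(4).tolist())
print('chips',ray(f,u([(222,195),(446,191),(450,103),(554,201)]),0.06).round(4).tolist())
print('mug',ray(f,[[158,240]],0.095).round(3).tolist())
print(bot.observe()['clock'])
```

```text
sq4..1 [[0.6693, 0.1447, 0.05], [0.6671, 0.0614, 0.05], [0.664, -0.0226, 0.05], [0.6601, -0.105, 0.05]]
[0.08336782 0.08410731 0.08244426]
yaw -0.036649684632844653
rule rivets [[0.7252, 0.0548, 0.062], [0.6146, 0.0607, 0.062]] [0.66988009 0.0577697  0.062     ]
coast [[0.4654, 0.2672, 0.014], [0.4694, -0.097, 0.014], [0.4717, -0.2566, 0.014], [0.4976, -0.4031, 0.014]]
mat corners [[0.5008, 0.1668, 0.004], [0.4982, 0.0063, 0.004], [0.4385, 0.0054, 0.004], [0.4411, 0.1664, 0.004]]
grip top [[0.4825, 0.1313, 0.064], [0.4779, 0.0325, 0.064], [0.4501, 0.0349, 0.064], [0.4546, 0.1312, 0.064]]
tray rims [[0.7643, 0.3018, 0.038], [0.5847, 0.3064, 0.038], [0.74, -0.2705, 0.038], [0.5624, -0.2612, 0.038]]
rails [[0.7614, 0.1908, 0.062], [0.7462, -0.1594, 0.062], [0.5837, 0.1943, 0.062], [0.5677, -0.1499, 0.062]]
chips [[0.6285, 0.1506, 0.06], [0.6287, -0.0246, 0.06], [0.6997, -0.0295, 0.06], [0.6193, -0.1087, 0.06]]
mug [[0.509, 0.46, 0.095]]
0.2
```

```bash
cat >> h.py <<'E'
def go(p,psi,quiet=False):
    """travel/twist to bring TCP to p, pointing down, heading psi"""
    T=pose(bot.observe()); t=T[:3,:3].T@(np.array(p)-T[:3,3])
    G=R.from_euler('z',psi).as_matrix()@np.diag([1,-1,-1.])
    w=np.degrees(R.from_matrix(T[:3,:3].T@G).as_rotvec())
    n=max(np.linalg.norm(t)/.05,np.linalg.norm(w)/8.59)
    print('travel',t.round(4).tolist(),'twist',w.round(2).tolist(),'rows>=%.1f'%n)
C=np.array([0.6650,0.0193]); Y=-0.042
def bd(x,y): # board -> world
    c,s=np.cos(Y),np.sin(Y); return C+[c*x-s*y,s*x+c*y]
E
python3 -c "
from h import *
go([0.60,0.04,0.22],np.pi-0.053)"
```

```text
travel [-0.5193, -0.3216, 0.0112] twist [-0.04, -0.01, -23.42] rows>=12.2
```

{"name": "apply_moves", "arguments": {"commands": [{"travel": [-0.519,-0.322,0.011],"twist": [0,0,-23.4],"claw": 0.055},{"travel": [-0.519,-0.322,0.011],"twist": [0,0,-23.4],"claw": 0.055},{"travel": [-0.519,-0.322,0.011],"twist": [0,0,-23.4],"claw": 0.055},{"travel": [-0.519,-0.322,0.011],"twist": [0,0,-23.4],"claw": 0.055},{"travel": [-0.519,-0.322,0.011],"twist": [0,0,-23.4],"claw": 0.055},{"travel": [-0.519,-0.322,0.011],"twist": [0,0,-23.4],"claw": 0.055},{"travel": [-0.519,-0.322,0.011],"twist": [0,0,-23.4],"claw": 0.055},{"travel": [-0.519,-0.322,0.011],"twist": [0,0,-23.4],"claw": 0.055},{"travel": [-0.519,-0.322,0.011],"twist": [0,0,-23.4],"claw": 0.055},{"travel": [-0.519,-0.322,0.011],"twist": [0,0,-23.4],"claw": 0.055}]}}

```text
clock: 1.2
position: [0.5421, 0.1323, 0.2223]
tool_rot: [3.142, 0.0, 3.088]
force: [0.8, 0.1, -0.4]
grip_width: 0.055
```

```bash
python3 -c "
from h import *
go([0.60,0.04,0.22],np.pi-0.053)"
```

```text
travel [-0.0628, -0.0891, 0.0024] twist [0.0, 0.01, -0.02] rows>=2.2
```

{"name": "apply_moves", "arguments": {"commands": [{"travel": [-0.063,-0.089,0.002],"twist": [0,0,0],"claw": 0.055},{"travel": [-0.063,-0.089,0.002],"twist": [0,0,0],"claw": 0.055},{"travel": [-0.063,-0.089,0.002],"twist": [0,0,0],"claw": 0.055},{"travel": [-0.063,-0.089,0.002],"twist": [0,0,0],"claw": 0.055},{"travel": [-0.063,-0.089,0.002],"twist": [0,0,0],"claw": 0.055}]}}

```text
clock: 1.7
position: [0.599, 0.0431, 0.2201]
tool_rot: [3.141, -0.001, 3.089]
force: [-0.4, 1.3, 1.1]
grip_width: 0.0548
```

Run:
```python
from h import *
f=grab('wrist'); cv2.imwrite('pics/w1.png',f['frame']); np.save('w1.npy',f['pose']); print(bot.observe()['position'])
```

```text
[0.59894662 0.04355863 0.22023531]
```

View pics/w1.png

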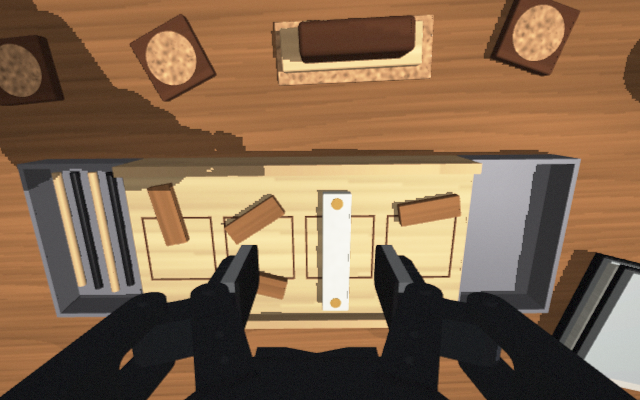

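The wrist view shows the rule rivets at (337,204) and (335,303), the square outlines, the mat at (354,48), and coasters at (171,57), (540,33) and (15,70).

Run:
```python
from h import *
f=grab('wrist')
print('rivets',ray(f,[(337,204),(335.5,303)],0.062).round(4).tolist(),ray(f,[(337,204),(335.5,303)],0.062).mean(0))
# outline corners TL,TR,(BL,BR) 
for n,p in {'sq1':[(143,217),(213,217),(152,279),(216,279)],'sq4':[(388,215),(455,215),(386,276),(451,276)],'sq3t':[(306,216),(375,216)],'sq2t':[(224,217),(293,217)]}.items():
    P=ray(f,p,0.05); print(n,P.round(4).tolist(),P.mean(0).round(4))
print([bd(0,y).round(4).tolist() for y in (-.126,-.042,.042,.126)])
print('mat',ray(f,[(279,26),(433,14),(431,78),(279,83)],0.004).round(4).tolist())
print('bar',ray(f,[(305,24),(413,15),(414,50),(300,58)],0.064).round(4).tolist())
print('coast',ray(f,[(540,33),(171,57)],0.014).round(4).tolist())
```

```text
rivets [[0.6169, 0.0631, 0.062], [0.727, 0.0577, 0.062]] [0.67196215 0.0604072  0.062     ]
sq1 [[0.6239, -0.136, 0.05], [0.6277, -0.0641, 0.05], [0.6948, -0.1402, 0.05], [0.6984, -0.0707, 0.05]] [ 0.6612 -0.1027  0.05  ]
sq4 [[0.6348, 0.1156, 0.05], [0.6384, 0.1843, 0.05], [0.7044, 0.114, 0.05], [0.708, 0.1845, 0.05]] [0.6714 0.1496 0.05  ]
sq3t [[0.6315, 0.0315, 0.05], [0.6352, 0.1023, 0.05]] [0.6334 0.0669 0.05  ]
sq2t [[0.6282, -0.0528, 0.05], [0.6319, 0.0181, 0.05]] [ 0.6301 -0.0174  0.05  ]
[[0.6597, -0.1066], [0.6632, -0.0227], [0.6668, 0.0613], [0.6703, 0.1452]]
mat [[0.444, 0.0142, 0.004], [0.4412, 0.1688, 0.004], [0.5013, 0.1695, 0.004], [0.4979, 0.0097, 0.004]]
bar [[0.458, 0.0416, 0.064], [0.4559, 0.1319, 0.064], [0.4828, 0.1335, 0.064], [0.484, 0.0357, 0.064]]
coast [[0.4659, 0.2715, 0.014], [0.4687, -0.0956, 0.014]]
```

```bash
sed -i 's/^C=.*/C=np.array([0.6655,0.0213]); Y=-0.042/' h.py; python3 -c "
from h import *
go([0.671,0.059,0.10],np.pi-0.051)"
```

```text
travel [-0.0712, 0.0189, 0.1204] twist [0.03, -0.01, -0.02] rows>=2.8
```

{"name": "apply_moves", "arguments": {"commands": [{"travel": [-0.071,0.019,0.06],"twist": [0,0,0],"claw": 0.055},{"travel": [-0.071,0.019,0.06],"twist": [0,0,0],"claw": 0.055},{"travel": [-0.071,0.019,0.12],"twist": [0,0,0],"claw": 0.055},{"travel": [-0.071,0.019,0.12],"twist": [0,0,0],"claw": 0.055},{"travel": [-0.071,0.019,0.12],"twist": [0,0,0],"claw": 0.055},{"travel": [-0.071,0.019,0.15],"twist": [0,0,0],"claw": 0.055},{"travel": [-0.071,0.019,0.168],"twist": [0,0,0],"claw": 0.055},{"travel": [-0.071,0.019,0.168],"twist": [0,0,0],"claw": 0.055}]}}

```text
clock: 2.6
position: [0.6706, 0.0574, 0.0519]
tool_rot: [-3.141, -0.002, 3.088]
force: [0.1, 0.0, -0.7]
grip_width: 0.0549
```

Run:
```python
from h import *
f=grab('wrist'); cv2.imwrite('pics/w2.png',f['frame']); print(bot.observe()['position'])
```

```text
[0.67133249 0.05737145 0.05309936]
```

View pics/w2.png

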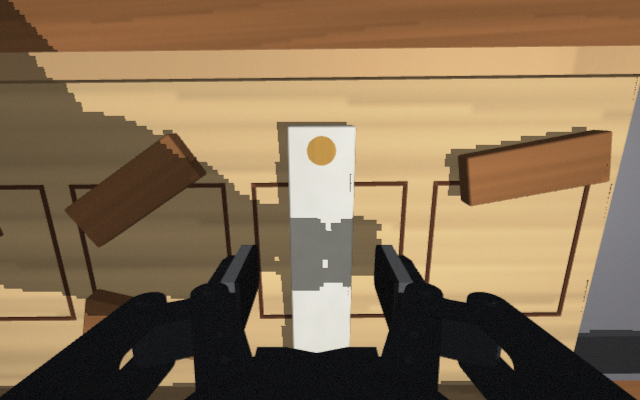

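The rule (column 321) is centred between the jaws (220 to 415), so I'll close now.

{"name": "apply_moves", "arguments": {"commands": [{"travel": [0,0,0],"twist": [0,0,0],"claw": 0.02},{"travel": [0,0,0],"twist": [0,0,0],"claw": 0.02},{"travel": [0,0,0],"twist": [0,0,0],"claw": 0.02},{"travel": [0,0,0],"twist": [0,0,0],"claw": 0.02},{"travel": [0,0,0],"twist": [0,0,0],"claw": 0.02},{"travel": [0,0,0],"twist": [0,0,0],"claw": 0.02},{"travel": [0,0,-0.03],"twist": [0,0,0],"claw": 0.02},{"travel": [0,0,-0.06],"twist": [0,0,0],"claw": 0.02},{"travel": [0,0,-0.06],"twist": [0,0,0],"claw": 0.02}], "force": 60}}

```text
clock: 3.55
position: [0.6738, 0.0573, 0.1173]
tool_rot: [3.14, 0.007, 3.088]
force: [0.0, 0.6, -0.6]
grip_width: 0.0258
```

Run:
```python
from h import *
f=grab('wrist'); cv2.imwrite('pics/w3.png',f['frame']); print(bot.observe()['position'])
t=bd(0,-.232); print(t); go([t[0],t[1],0.115],np.pi+Y); go([t[0],t[1],0.022],np.pi+Y)
```

```text
[0.67278332 0.05732498 0.11511514]
[ 0.65575886 -0.21049541]
travel [0.0027, -0.2683, -0.0001] twist [0.05, 0.24, -0.66] rows>=5.4
travel [0.0031, -0.2684, 0.0929] twist [0.05, 0.24, -0.66] rows>=5.7
```

View pics/w3.png

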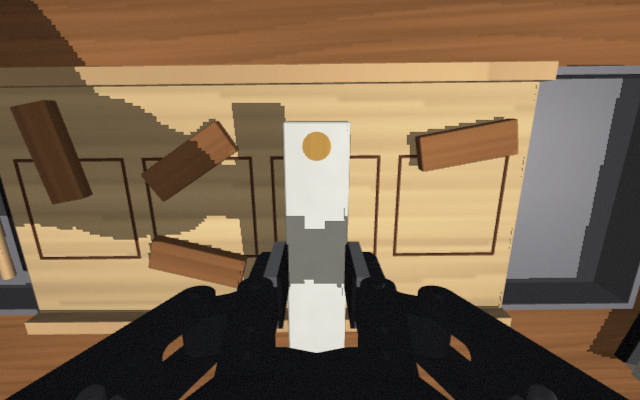

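{"name": "apply_moves", "arguments": {"commands": [{"travel": [0.003,-0.268,0],"twist": [0,0,-0.6],"claw": 0.02},{"travel": [0.003,-0.268,0],"twist": [0,0,-0.6],"claw": 0.02},{"travel": [0.003,-0.268,0],"twist": [0,0,-0.6],"claw": 0.02},{"travel": [0.003,-0.268,0],"twist": [0,0,-0.6],"claw": 0.02},{"travel": [0.003,-0.268,0],"twist": [0,0,-0.6],"claw": 0.02},{"travel": [0.003,-0.268,0],"twist": [0,0,-0.6],"claw": 0.02},{"travel": [0.003,-0.268,0],"twist": [0,0,-0.6],"claw": 0.02},{"travel": [0.003,-0.268,0.04],"twist": [0,0,-0.6],"claw": 0.02},{"travel": [0.003,-0.268,0.04],"twist": [0,0,-0.6],"claw": 0.02}]}}

```text
clock: 4.5
position: [0.6517, -0.208, 0.0679]
tool_rot: [3.139, -0.007, 3.1]
force: [-0.5, 0.0, -0.4]
grip_width: 0.026
```

Run:
```python
from h import *
f=grab('wrist'); cv2.imwrite('pics/w4.png',f['frame']); print(bot.observe()['position'])
f=grab('side'); cv2.imwrite('pics/s4.png',f['frame'][130:330,230:450].repeat(3,0).repeat(3,1))
t=bd(0,-.232); go([t[0],t[1],0.021],np.pi+Y)
```

```text
[ 0.65277486 -0.20833683  0.07032757]
travel [-0.002, -0.0016, 0.0511] twist [0.05, -0.1, 0.02] rows>=1.0
```

View pics/w4.png

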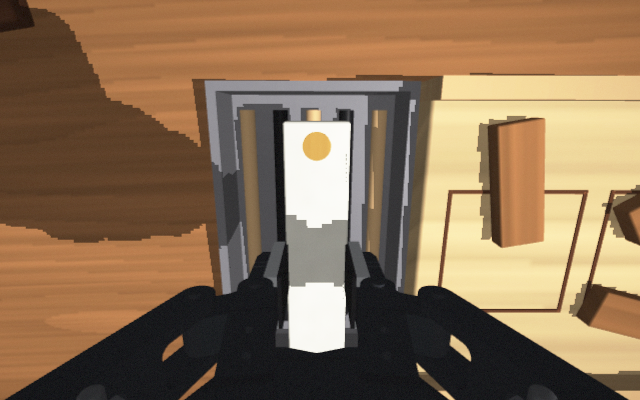

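View pics/s4.png

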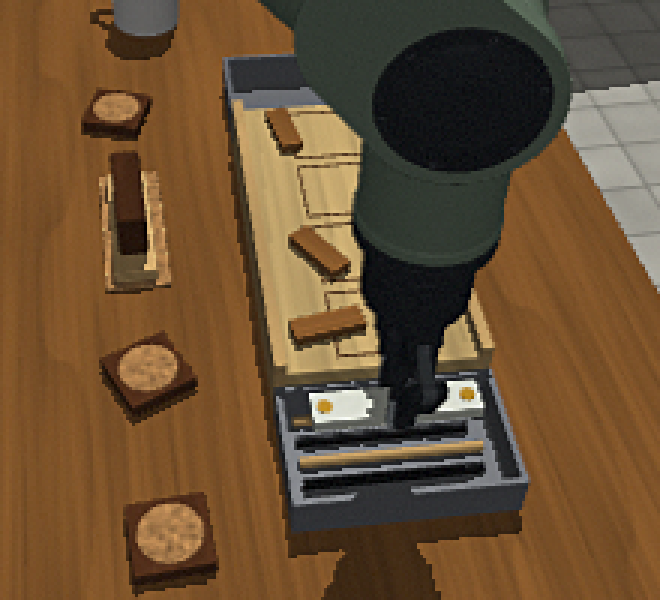

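The rule (px 317) hangs centred above the pen tray and clear of its walls. I'll lower and release it.

{"name": "apply_moves", "arguments": {"commands": [{"travel": [-0.002,-0.002,0.035],"twist": [0,0,0],"claw": 0.02},{"travel": [-0.002,-0.002,0.05],"twist": [0,0,0],"claw": 0.02},{"travel": [-0.002,-0.002,0.05],"twist": [0,0,0],"claw": 0.02},{"travel": [-0.002,-0.002,0.05],"twist": [0,0,0],"claw": 0.048},{"travel": [-0.002,-0.002,0.05],"twist": [0,0,0],"claw": 0.048},{"travel": [-0.002,-0.002,0.05],"twist": [0,0,0],"claw": 0.048},{"travel": [-0.002,-0.002,0.0],"twist": [0,0,0],"claw": 0.048},{"travel": [-0.002,-0.002,-0.05],"twist": [0,0,0],"claw": 0.048},{"travel": [-0.002,-0.002,-0.1],"twist": [0,0,0],"claw": 0.048},{"travel": [-0.002,-0.002,-0.13],"twist": [0,0,0],"claw": 0.048}]}}

```text
clock: 5.6
position: [0.657, -0.2127, 0.2075]
tool_rot: [-3.141, 0.005, 3.098]
force: [0.5, 0.6, 0.0]
grip_width: 0.0479
```

Run:
```python
from h import *
f=grab('wrist'); cv2.imwrite('pics/w5.png',f['frame']); print(bot.observe()['position'])
f=grab('top'); cv2.imwrite('pics/t5.png',cv2.resize(f['frame'][140:280,210:470],None,fx=3,fy=3))
# scraper: mean of the two views
c=[0.4665,0.083]; go([c[0],c[1],0.18],np.pi/2-0.035)
```

```text
[ 0.65838552 -0.21315413  0.21136168]
travel [0.2043, 0.2875, 0.0262] twist [0.28, 0.43, 89.53] rows>=10.4
```

View pics/w5.png

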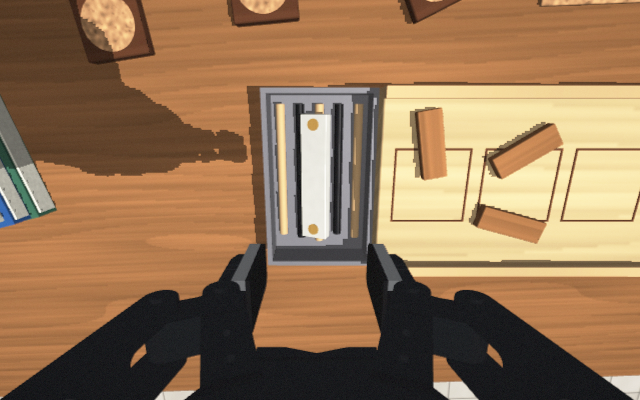

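View pics/t5.png

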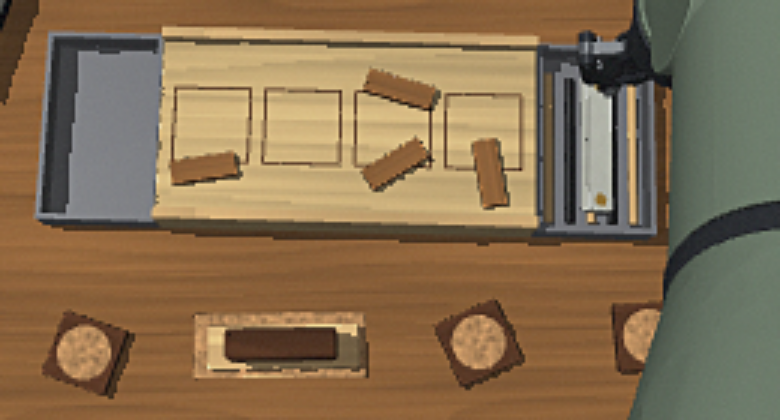

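The rule lies in the pen tray across px (315,175), flat on the pens. Next is the scraper.

{"name": "apply_moves", "arguments": {"commands": [{"travel": [0.204,0.287,0.026],"twist": [0.3,0.4,89.5],"claw": 0.06},{"travel": [0.204,0.287,0.026],"twist": [0.3,0.4,89.5],"claw": 0.06},{"travel": [0.204,0.287,0.026],"twist": [0.3,0.4,89.5],"claw": 0.06},{"travel": [0.204,0.287,0.026],"twist": [0.3,0.4,89.5],"claw": 0.06},{"travel": [0.204,0.287,0.026],"twist": [0.3,0.4,89.5],"claw": 0.06},{"travel": [0.204,0.287,0.026],"twist": [0.3,0.4,89.5],"claw": 0.06},{"travel": [0.204,0.287,0.026],"twist": [0.3,0.4,89.5],"claw": 0.06},{"travel": [0.204,0.287,0.026],"twist": [0.3,0.4,89.5],"claw": 0.06},{"travel": [0.204,0.287,0.026],"twist": [0.3,0.4,89.5],"claw": 0.06},{"travel": [0.204,0.287,0.026],"twist": [0.3,0.4,89.5],"claw": 0.06}]}}

```text
clock: 6.7
position: [0.4643, 0.0838, 0.1765]
tool_rot: [-3.135, -0.002, 1.619]
force: [0.1, 0.4, -0.2]
grip_width: 0.0601
```

{"name": "apply_moves", "arguments": {"commands": [{"travel": [0,0,0],"twist": [0,0,0],"claw": 0.06},{"travel": [0,0,0],"twist": [0,0,0],"claw": 0.06}]}}

```text
clock: 6.9
position: [0.4645, 0.0833, 0.1764]
tool_rot: [-3.134, -0.001, 1.629]
force: [1.3, -0.1, -0.2]
grip_width: 0.0601
```

Run:
```python
from h import *
f=grab('wrist'); cv2.imwrite('pics/w6.png',f['frame']); s=bot.observe();print(s['position'],s['tool_rot'],s['qpos'])
```

```text
[0.46449182 0.08316816 0.1763251 ] [-3.13424475e+00 -1.47067512e-03  1.62829709e+00] [-0.54835794  0.37860683  0.31512817  2.05427204 -0.17495828  0.74036136
 -0.06616463]
```

View pics/w6.png

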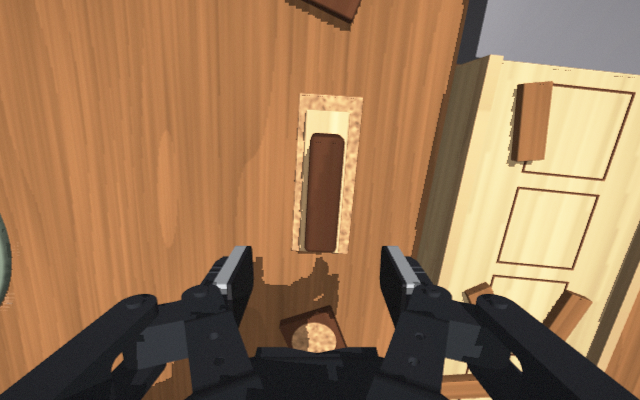

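Run:
```python
from h import *
f=grab('wrist')
B=ray(f,[(312,134),(344,136),(336,250),(305,251)],0.064); print(B.round(4).tolist(),B.mean(0))
d=(B[0]+B[1]-B[2]-B[3])/2; print('len',np.linalg.norm(d),'yaw',np.arctan2(-d[0],d[1]))
M=ray(f,[(301,93),(363,97),(348,254),(292,251)],0.004); print(M.round(4).tolist(),M.mean(0)); d=(M[0]+M[1]-M[2]-M[3])/2; print('len',np.linalg.norm(d),'yaw',np.arctan2(-d[0],d[1]))
go([0.468,0.0835,0.08],np.pi/2-0.035)
```

```text
[[0.4566, 0.1354, 0.064], [0.4817, 0.1353, 0.064], [0.4826, 0.0385, 0.064], [0.4559, 0.036, 0.064]] [0.46920737 0.08628813 0.064     ]
len 0.09805504014809543 yaw 0.0009613925429171127
[[0.4433, 0.1683, 0.004], [0.5013, 0.1681, 0.004], [0.5008, 0.008, 0.004], [0.4408, 0.0078, 0.004]] [0.47155876 0.08806012 0.004     ]
len 0.16024924755021258 yaw -0.009530514943996015
travel [0.0001, 0.0042, 0.0963] twist [-0.43, -0.07, 5.25] rows>=1.9
```

Run:
```python
from h import *
go([0.468,0.0850,0.08],np.pi/2-0.015)
```

```text
travel [0.0016, 0.0043, 0.0963] twist [-0.43, -0.07, 4.1] rows>=1.9
```

{"name": "apply_moves", "arguments": {"commands": [{"travel": [0.002,0.004,0.05],"twist": [-0.4,0,4.1],"claw": 0.06},{"travel": [0.002,0.004,0.096],"twist": [-0.4,0,4.1],"claw": 0.06},{"travel": [0.002,0.004,0.096],"twist": [-0.4,0,4.1],"claw": 0.06},{"travel": [0.002,0.004,0.12],"twist": [-0.4,0,4.1],"claw": 0.06},{"travel": [0.002,0.004,0.142],"twist": [-0.4,0,4.1],"claw": 0.06},{"travel": [0.002,0.004,0.142],"twist": [-0.4,0,4.1],"claw": 0.06},{"travel": [0.002,0.004,0.142],"twist": [-0.4,0,4.1],"claw": 0.06}]}}

```text
clock: 7.7
position: [0.4681, 0.0854, 0.036]
tool_rot: [3.141, -0.002, 1.553]
force: [-0.0, 1.1, 0.4]
grip_width: 0.0601
```

Run:
```python
from h import *
f=grab('wrist'); cv2.imwrite('pics/w7.png',f['frame']); s=bot.observe();print(s['position'],s['tool_rot'],s['force'])
```

```text
[0.46825872 0.08554932 0.03612886] [ 3.14045286e+00 -1.79628762e-03  1.55271712e+00] [ 1.00144064 -0.60950866  0.01400696]
```

View pics/w7.png

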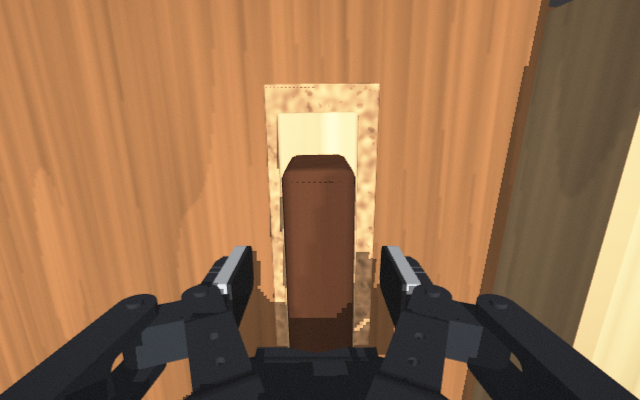

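{"name": "apply_moves", "arguments": {"commands": [{"travel": [0,0,0],"twist": [0,0,0],"claw": 0.02},{"travel": [0,0,0],"twist": [0,0,0],"claw": 0.02},{"travel": [0,0,0],"twist": [0,0,0],"claw": 0.02},{"travel": [0,0,0],"twist": [0,0,0],"claw": 0.02},{"travel": [0,0,0],"twist": [0,0,0],"claw": 0.02},{"travel": [0,0,0],"twist": [0,0,0],"claw": 0.02},{"travel": [0,0,-0.03],"twist": [0,0,0],"claw": 0.02},{"travel": [0,0,-0.07],"twist": [0,0,0],"claw": 0.02},{"travel": [0,0,-0.12],"twist": [0,0,0],"claw": 0.02},{"travel": [0,0,-0.12],"twist": [0,0,0],"claw": 0.02}], "force": 90}}

```text
clock: 8.75
position: [0.4697, 0.0858, 0.1595]
tool_rot: [3.135, -0.004, 1.552]
force: [-0.0, 0.2, -4.2]
grip_width: 0.0269
```

Run:
```python
from h import *
f=grab('wrist'); cv2.imwrite('pics/w8.png',f['frame']); s=bot.observe();print(s['position'],s['tool_rot'],s['force'],s['grip_width'])
f=grab('side'); cv2.imwrite('pics/s8.png',f['frame'][100:330,200:450].repeat(2,0).repeat(2,1))
t=bd(0,-.21); print(t);go([t[0],t[1],0.155],np.pi+Y)
```

```text
[0.46868629 0.08596696 0.15701797] [ 3.13735932 -0.00332666  1.55284242] [-0.73159274  0.39429294 -3.40906056] 0.026752591148269562
[ 0.65668259 -0.18851481]
travel [-0.2709, 0.1938, -0.0001] twist [0.17, -0.04, -88.61] rows>=10.3
```

View pics/w8.png

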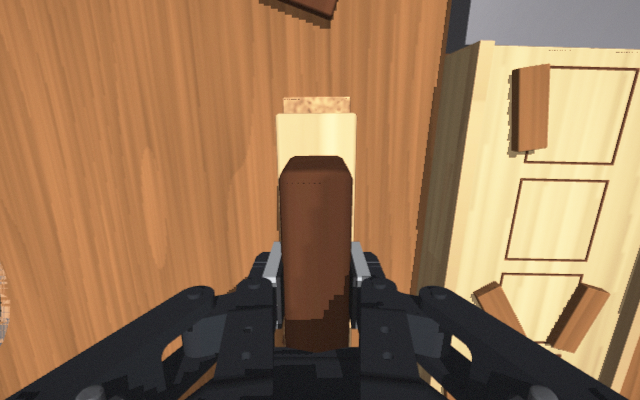

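View pics/s8.png

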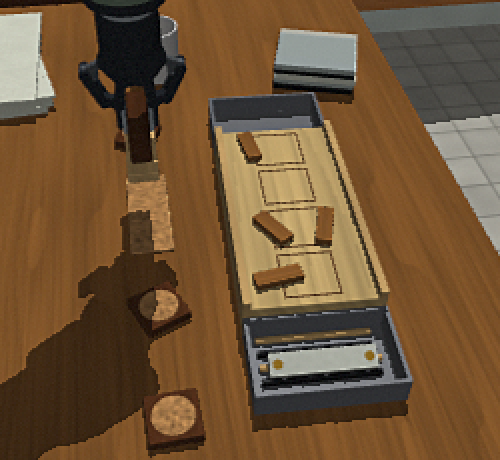

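{"name": "apply_moves", "arguments": {"commands": [{"travel": [-0.271,0.194,0],"twist": [0,0,-88.6],"claw": 0.02},{"travel": [-0.271,0.194,0],"twist": [0,0,-88.6],"claw": 0.02},{"travel": [-0.271,0.194,0],"twist": [0,0,-88.6],"claw": 0.02},{"travel": [-0.271,0.194,0],"twist": [0,0,-88.6],"claw": 0.02},{"travel": [-0.271,0.194,0],"twist": [0,0,-88.6],"claw": 0.02},{"travel": [-0.271,0.194,0],"twist": [0,0,-88.6],"claw": 0.02},{"travel": [-0.271,0.194,0],"twist": [0,0,-88.6],"claw": 0.02},{"travel": [-0.271,0.194,0],"twist": [0,0,-88.6],"claw": 0.02},{"travel": [-0.271,0.194,0],"twist": [0,0,-88.6],"claw": 0.02},{"travel": [-0.271,0.194,0],"twist": [0,0,-88.6],"claw": 0.02}]}}

```text
clock: 9.85
position: [0.6555, -0.1891, 0.1514]
tool_rot: [3.139, -0.004, 3.047]
force: [-0.3, 0.4, -3.5]
grip_width: 0.0268
```

Run:
```python
from h import *
t=bd(0,-.21); print(t);go([t[0],t[1],0.155],np.pi+Y);go([t[0],t[1],0.0835],np.pi+Y)
```

```text
[ 0.65668259 -0.18851481]
travel [-0.0012, 0.0007, -0.0036] twist [0.14, -0.21, -3.0] rows>=0.4
travel [-0.0014, 0.0005, 0.0679] twist [0.14, -0.21, -3.0] rows>=1.4
```

Align, partly lower, and look before going down between the rails.

{"name": "apply_moves", "arguments": {"commands": [{"travel": [-0.001,0.0,0.03],"twist": [0.1,-0.2,-3.0],"claw": 0.02},{"travel": [-0.001,0.0,0.03],"twist": [0.1,-0.2,-3.0],"claw": 0.02},{"travel": [-0.001,0.0,0.03],"twist": [0.1,-0.2,-3.0],"claw": 0.02},{"travel": [-0.001,0.0,0.03],"twist": [0.1,-0.2,-3.0],"claw": 0.02}]}}

```text
clock: 10.25
position: [0.6576, -0.1892, 0.1243]
tool_rot: [-3.141, 0.003, 3.092]
force: [0.4, -1.0, -1.9]
grip_width: 0.0268
```

Run:
```python
from h import *
f=grab('wrist'); cv2.imwrite('pics/w9.png',f['frame'])
f=grab('top'); cv2.imwrite('pics/t9.png',cv2.resize(f['frame'][140:280,210:470],None,fx=3,fy=3))
t=bd(0,-.21); go([t[0],t[1],0.0835],np.pi+Y); print(bot.observe()['position'])
```

```text
travel [0.0013, 0.0007, 0.0412] twist [-0.05, 0.22, -0.38] rows>=0.8
[ 0.65776117 -0.1892047   0.12470465]
```

View pics/w9.png

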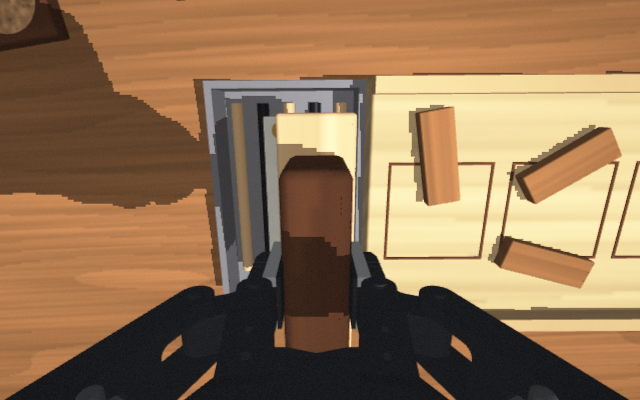

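View pics/t9.png

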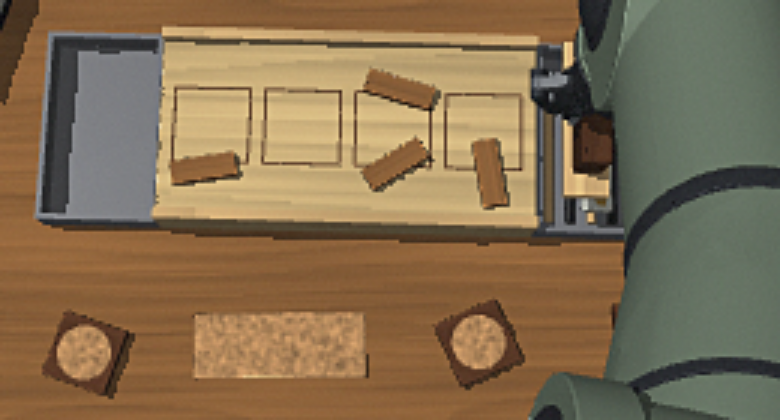

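Run:
```python
from h import *
f=grab('wrist'); z=bot.observe()['position'][2]-.032+.014
print(ray(f,[(317,113)],z)); 
g=grab('top'); print(ray(g,[(210+571/3,140+42/3),(210+586/3,140+196/3)],z), bd(-.08,-.21),bd(.08,-.21))
```

```text
[[ 0.58899893 -0.1853417   0.1066542 ]]
[[ 0.72703232 -0.17992949  0.1066542 ]
 [ 0.58758477 -0.18611854  0.1066542 ]] [ 0.57675314 -0.18515579] [ 0.73661204 -0.19187382]
```

{"name": "apply_moves", "arguments": {"commands": [{"travel": [0.001,0.0,0.03],"twist": [0,0.2,-0.4],"claw": 0.02},{"travel": [0.001,0.0,0.041],"twist": [0,0.2,-0.4],"claw": 0.02},{"travel": [0.001,0.0,0.041],"twist": [0,0.2,-0.4],"claw": 0.02},{"travel": [0.001,0.0,0.041],"twist": [0,0.2,-0.4],"claw": 0.02}]}}

```text
clock: 10.85
position: [0.6568, -0.1892, 0.0835]
tool_rot: [-3.141, -0.0, 3.101]
force: [-0.6, -0.2, -1.8]
grip_width: 0.027
```

Run:
```python
from h import *
s=bot.observe();print(s['position'],s['tool_rot'],s['force'])
t=bd(0,.0); go([t[0],t[1],0.0835],np.pi+Y)
```

```text
[ 0.65678729 -0.18921361  0.08350504] [-3.14077769e+00 -2.17228995e-04  3.10059990e+00] [-0.61213741 -0.19622608 -1.81406639]
travel [-0.0001, 0.2107, -0.0002] twist [-0.05, -0.01, 0.06] rows>=4.2
```

{"name": "apply_moves", "arguments": {"commands": [{"travel": [0,0.01,0],"twist": [0,0,0],"claw": 0.02},{"travel": [0,0.02,0],"twist": [0,0,0],"claw": 0.02},{"travel": [0,0.03,0],"twist": [0,0,0],"claw": 0.02},{"travel": [0,0.04,0],"twist": [0,0,0],"claw": 0.02},{"travel": [0,0.05,0],"twist": [0,0,0],"claw": 0.02},{"travel": [0,0.06,0],"twist": [0,0,0],"claw": 0.02},{"travel": [0,0.07,0],"twist": [0,0,0],"claw": 0.02},{"travel": [0,0.08,0],"twist": [0,0,0],"claw": 0.02},{"travel": [0,0.09,0],"twist": [0,0,0],"claw": 0.02},{"travel": [0,0.1,0],"twist": [0,0,0],"claw": 0.02}]}}

```text
clock: 11.85
position: [0.6606, -0.0884, 0.0828]
tool_rot: [-3.141, -0.001, 3.101]
force: [-0.8, -0.0, -1.9]
grip_width: 0.0265
```

Run:
```python
from h import *
f=grab('wrist'); cv2.imwrite('pics/w10.png',f['frame'])
s=bot.observe();print(s['position'],s['tool_rot'],s['force'])
t=bd(0,.0); go([t[0],t[1],0.0835],np.pi+Y)
```

```text
[ 0.66080809 -0.08621609  0.08276292] [ 3.14113770e+00 -5.35532481e-04  3.10248095e+00] [ 1.25238418  2.4860004  -0.99544013]
travel [-0.0005, 0.1076, -0.0007] twist [0.03, -0.03, 0.17] rows>=2.2
```

View pics/w10.png

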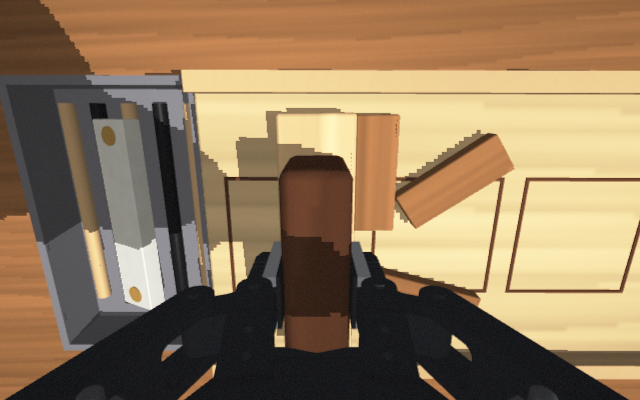

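Chip is flat against the foot at (376,170), and the push stays level. Continuing.

{"name": "apply_moves", "arguments": {"commands": [{"travel": [0,0.01,0],"twist": [0,0,0],"claw": 0.02},{"travel": [0,0.02,-0.001],"twist": [0,0,0],"claw": 0.02},{"travel": [0,0.03,-0.001],"twist": [0,0,0],"claw": 0.02},{"travel": [0,0.04,-0.001],"twist": [0,0,0],"claw": 0.02},{"travel": [0,0.05,-0.001],"twist": [0,0,0],"claw": 0.02},{"travel": [0,0.06,-0.001],"twist": [0,0,0],"claw": 0.02},{"travel": [0,0.07,-0.001],"twist": [0,0,0],"claw": 0.02},{"travel": [0,0.08,-0.001],"twist": [0,0,0],"claw": 0.02},{"travel": [0,0.09,-0.001],"twist": [0,0,0],"claw": 0.02},{"travel": [0,0.1,-0.001],"twist": [0,0,0],"claw": 0.02}]}}

```text
clock: 12.9
position: [0.6647, 0.0115, 0.0837]
tool_rot: [-3.141, -0.001, 3.101]
force: [-0.6, 0.1, -1.8]
grip_width: 0.0268
```

Run:
```python
from h import *
f=grab('wrist'); cv2.imwrite('pics/w11.png',f['frame'])
s=bot.observe();print(s['position'],s['tool_rot'],s['force'])
t=bd(0,.18); go([t[0],t[1],0.0835],np.pi+Y)
```

```text
[0.66473857 0.01377592 0.08369679] [ 3.14108871e+00 -5.63479334e-04  3.10256763e+00] [ 0.80017     2.08860348 -1.82115316]
travel [-0.001, 0.1875, 0.0003] twist [0.03, -0.03, 0.17] rows>=3.8
```

View pics/w11.png

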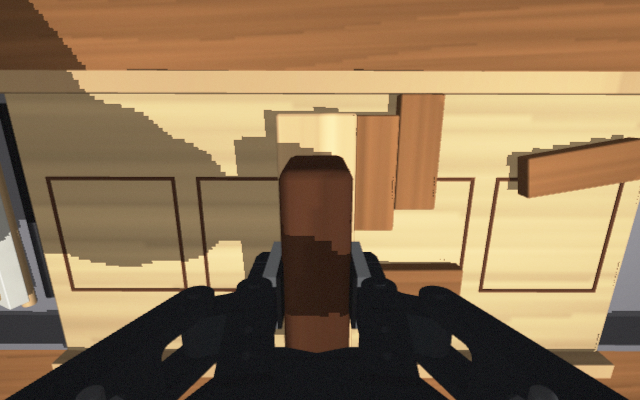

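{"name": "apply_moves", "arguments": {"commands": [{"travel": [0,0.01,0],"twist": [0,0,0],"claw": 0.02},{"travel": [0,0.02,0],"twist": [0,0,0],"claw": 0.02},{"travel": [0,0.03,0],"twist": [0,0,0],"claw": 0.02},{"travel": [0,0.04,0],"twist": [0,0,0],"claw": 0.02},{"travel": [0,0.05,0],"twist": [0,0,0],"claw": 0.02},{"travel": [0,0.06,0],"twist": [0,0,0],"claw": 0.02},{"travel": [0,0.07,0],"twist": [0,0,0],"claw": 0.02},{"travel": [0,0.08,0],"twist": [0,0,0],"claw": 0.02},{"travel": [0,0.09,0],"twist": [0,0,0],"claw": 0.02},{"travel": [0,0.1,0],"twist": [0,0,0],"claw": 0.02}]}}

```text
clock: 13.95
position: [0.6688, 0.1114, 0.0836]
tool_rot: [-3.141, -0.001, 3.101]
force: [-0.3, -0.3, -2.5]
grip_width: 0.0267
```

Run:
```python
from h import *
f=grab('wrist'); cv2.imwrite('pics/w12.png',f['frame'])
f=grab('side'); cv2.imwrite('pics/s12.png',f['frame'][100:330,200:450].repeat(2,0).repeat(2,1))
s=bot.observe();print(s['position'],s['tool_rot'],s['force'],s['grip_width'])
t=bd(0,.18); go([t[0],t[1],0.0835],np.pi+Y)
```

```text
[0.66863469 0.11271393 0.08359661] [ 3.14142620e+00 -6.36246081e-04  3.10265629e+00] [ 0.36660812 -0.42469706 -2.42554701] 0.02646940816860607
travel [-0.001, 0.0885, 0.0001] twist [0.01, -0.04, 0.18] rows>=1.8
```

View pics/w12.png

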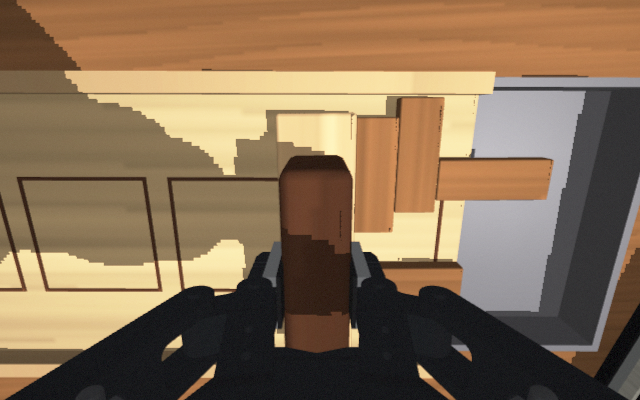

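View pics/s12.png

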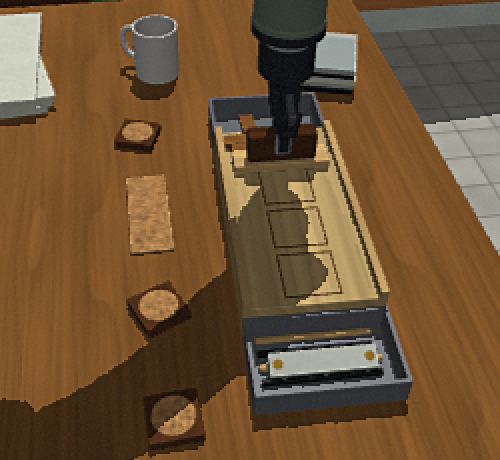

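{"name": "apply_moves", "arguments": {"commands": [{"travel": [0,0.005,0],"twist": [0,0,0],"claw": 0.02},{"travel": [0,0.01,0],"twist": [0,0,0],"claw": 0.02},{"travel": [0,0.015,0],"twist": [0,0,0],"claw": 0.02},{"travel": [0,0.02,0],"twist": [0,0,0],"claw": 0.02},{"travel": [0,0.025,0],"twist": [0,0,0],"claw": 0.02},{"travel": [0,0.03,0],"twist": [0,0,0],"claw": 0.02},{"travel": [0,0.035,0],"twist": [0,0,0],"claw": 0.02},{"travel": [0,0.04,0],"twist": [0,0,0],"claw": 0.02},{"travel": [0,0.045,0],"twist": [0,0,0],"claw": 0.02},{"travel": [0,0.05,0],"twist": [0,0,0],"claw": 0.02}]}}

```text
clock: 15.05
position: [0.6708, 0.161, 0.0836]
tool_rot: [-3.141, -0.001, 3.101]
force: [-0.5, 0.8, -3.0]
grip_width: 0.0267
```

Run:
```python
from h import *
f=grab('wrist'); cv2.imwrite('pics/w13.png',f['frame'])
s=bot.observe();print(s['position'],s['tool_rot'],s['force'],s['grip_width'])
t=bd(0,.18); go([t[0],t[1],0.0835],np.pi+Y)
```

```text
[0.67070532 0.16212991 0.08363095] [-3.14157269e+00 -5.76175942e-04  3.10162301e+00] [-0.84353764  1.73466644 -2.02247545] 0.026637910587025682
travel [-0.0008, 0.0391, 0.0001] twist [-0.0, -0.03, 0.12] rows>=0.8
```

View pics/w13.png

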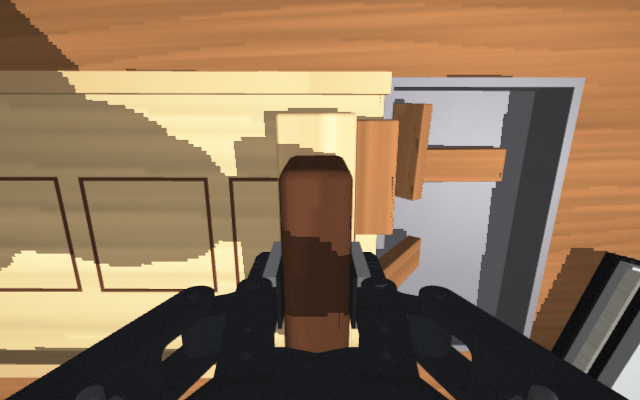

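{"name": "apply_moves", "arguments": {"commands": [{"travel": [0,0.005,0],"twist": [0,0,0],"claw": 0.02},{"travel": [0,0.01,0],"twist": [0,0,0],"claw": 0.02},{"travel": [0,0.015,0],"twist": [0,0,0],"claw": 0.02},{"travel": [0,0.02,0],"twist": [0,0,0],"claw": 0.02},{"travel": [0,0.025,0],"twist": [0,0,0],"claw": 0.02},{"travel": [0,0.03,0],"twist": [0,0,0],"claw": 0.02},{"travel": [0,0.035,0],"twist": [0,0,0],"claw": 0.02},{"travel": [0,0.04,0],"twist": [0,0,0],"claw": 0.02},{"travel": [0,0.04,0],"twist": [0,0,0],"claw": 0.02}]}}

```text
clock: 16.0
position: [0.6723, 0.2015, 0.0835]
tool_rot: [-3.141, -0.001, 3.102]
force: [-0.8, 0.4, -1.5]
grip_width: 0.0268
```

Run:
```python
from h import *
f=grab('wrist'); cv2.imwrite('pics/w14.png',f['frame'])
f=grab('side'); cv2.imwrite('pics/s14.png',f['frame'][130:270,270:400].repeat(4,0).repeat(4,1))
s=bot.observe();print(s['position'],s['tool_rot'],s['force'],s['grip_width'])
```

```text
[0.67236794 0.20046073 0.08354042] [-3.14068520e+00 -6.35468362e-04  3.10092475e+00] [ 0.39407703  0.26774089 -2.20497665] 0.026519111109397198
```

View pics/w14.png

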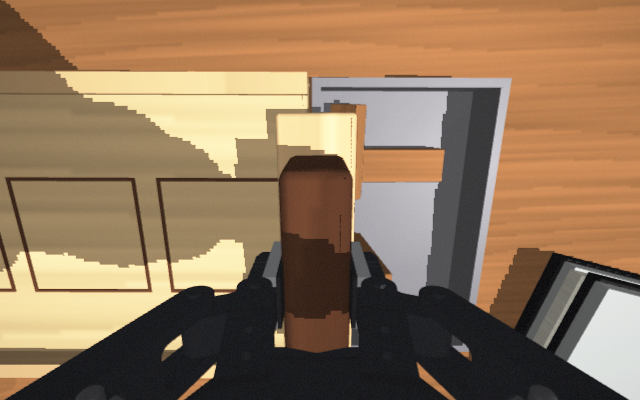

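View pics/s14.png

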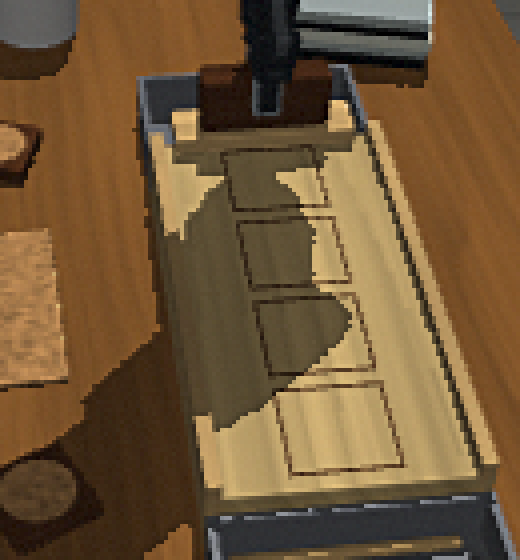

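{"name": "apply_moves", "arguments": {"commands": [{"travel": [0,0,-0.03],"twist": [0,0,0],"claw": 0.02},{"travel": [0,-0.03,-0.08],"twist": [0,0,0],"claw": 0.02},{"travel": [0,-0.08,-0.1],"twist": [0,0,0],"claw": 0.02},{"travel": [0.03,-0.12,-0.1],"twist": [0,0,0],"claw": 0.02},{"travel": [0.03,-0.12,-0.1],"twist": [0,0,0],"claw": 0.02},{"travel": [0.03,-0.12,-0.1],"twist": [0,0,0],"claw": 0.02}]}}

```text
clock: 16.7
position: [0.6373, 0.0795, 0.1845]
tool_rot: [-3.14, 0.0, 3.098]
force: [0.1, 1.1, -2.9]
grip_width: 0.0269
```

Run:
```python
from h import *
f=grab('wrist'); cv2.imwrite('pics/w15.png',f['frame'])
f=grab('top'); cv2.imwrite('pics/t15.png',cv2.resize(f['frame'][140:225,215:300],None,fx=6,fy=6))
f=grab('side'); cv2.imwrite('pics/s15.png',f['frame'][130:270,270:400].repeat(4,0).repeat(4,1))
s=bot.observe();print(s['position'],s['tool_rot'],s['force'],s['grip_width'])
```

```text
[0.63788562 0.083085   0.183508  ] [-3.14147161e+00 -5.69811811e-04  3.10184764e+00] [-0.98512483 -0.07031344 -1.69536461] 0.026698437077762125
```

View pics/w15.png

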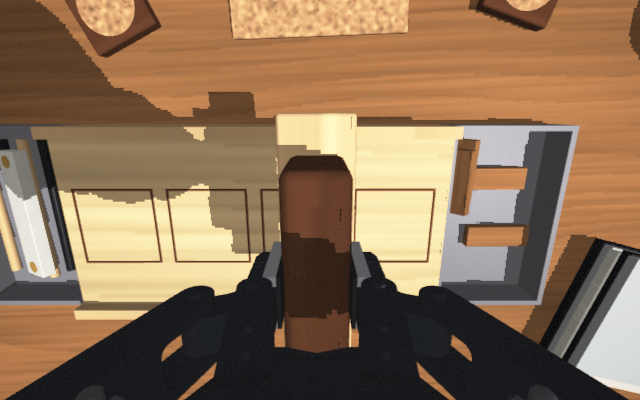

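View pics/t15.png

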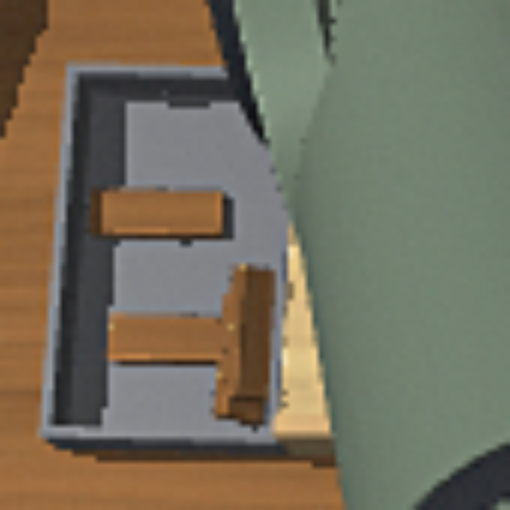

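View pics/s15.png

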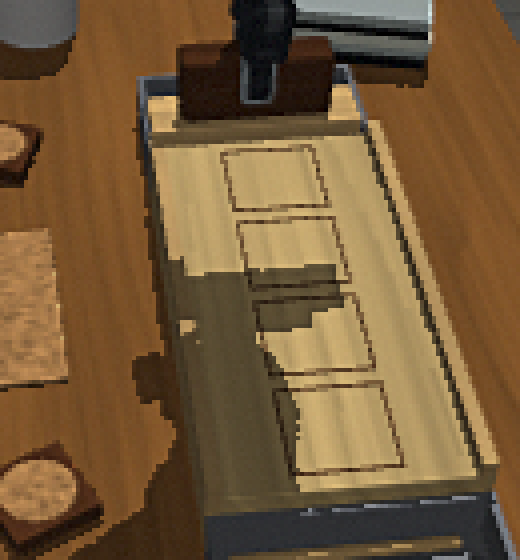

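Four chips appear to be in the tray: two flat, two by the near wall around (466,175). I'll return the scraper, then inspect the tray without the arm in the way.

Run:
```python
from h import *
go([0.47,0.087,0.16],np.pi/2-0.013)
```

```text
travel [0.1679, -0.0028, 0.0236] twist [-0.03, -0.02, 88.47] rows>=10.3
```

{"name": "apply_moves", "arguments": {"commands": [{"travel": [0.168,-0.003,0.024],"twist": [0,0,88.5],"claw": 0.02},{"travel": [0.168,-0.003,0.024],"twist": [0,0,88.5],"claw": 0.02},{"travel": [0.168,-0.003,0.024],"twist": [0,0,88.5],"claw": 0.02},{"travel": [0.168,-0.003,0.024],"twist": [0,0,88.5],"claw": 0.02},{"travel": [0.168,-0.003,0.024],"twist": [0,0,88.5],"claw": 0.02},{"travel": [0.168,-0.003,0.024],"twist": [0,0,88.5],"claw": 0.02},{"travel": [0.168,-0.003,0.024],"twist": [0,0,88.5],"claw": 0.02},{"travel": [0.168,-0.003,0.024],"twist": [0,0,88.5],"claw": 0.02},{"travel": [0.168,-0.003,0.024],"twist": [0,0,88.5],"claw": 0.02},{"travel": [0.168,-0.003,0.024],"twist": [0,0,88.5],"claw": 0.02}]}}

```text
clock: 17.85
position: [0.47, 0.087, 0.1596]
tool_rot: [-3.141, 0.001, 1.597]
force: [0.4, 0.6, -1.4]
grip_width: 0.0266
```

Run:
```python
from h import *
go([0.47,0.087,0.08],np.pi/2-0.013)
f=grab('wrist'); cv2.imwrite('pics/w16.png',f['frame'])
f=grab('top'); cv2.imwrite('pics/t16.png',cv2.resize(f['frame'][140:225,215:300],None,fx=6,fy=6))
```

```text
travel [0.0001, 0.0001, 0.0796] twist [-0.03, 0.05, 2.23] rows>=1.6
```

View pics/w16.png

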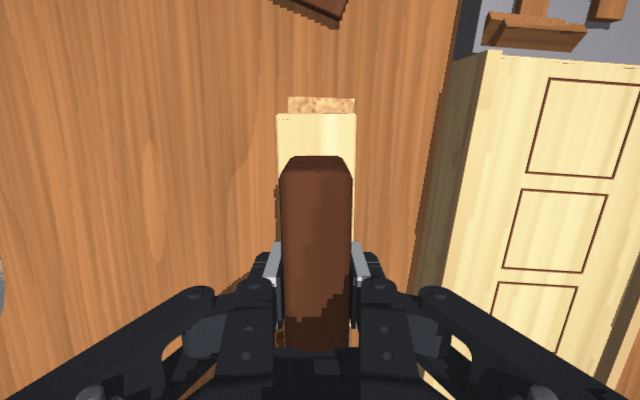

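View pics/t16.png

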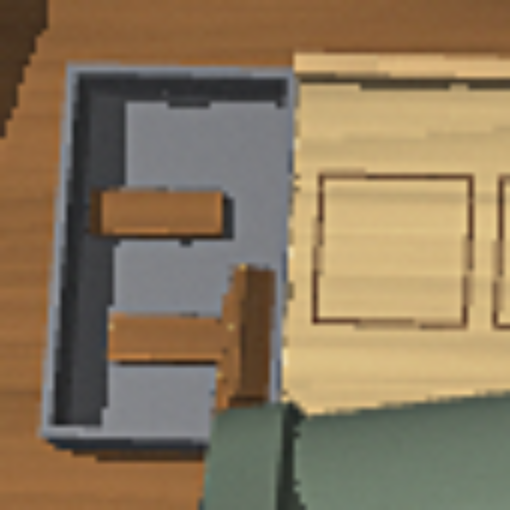

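{"name": "apply_moves", "arguments": {"commands": [{"travel": [0,0,0.04],"twist": [0,0,2.2],"claw": 0.02},{"travel": [0,0,0.08],"twist": [0,0,2.2],"claw": 0.02},{"travel": [0,0,0.105],"twist": [0,0,2.2],"claw": 0.02},{"travel": [0,0,0.118],"twist": [0,0,2.2],"claw": 0.02},{"travel": [0,0,0.1225],"twist": [0,0,2.2],"claw": 0.02},{"travel": [0,0,0.1225],"twist": [0,0,2.2],"claw": 0.02},{"travel": [0,0,0.1225],"twist": [0,0,2.2],"claw": 0.02}]}}

```text
clock: 18.65
position: [0.4702, 0.0859, 0.0383]
tool_rot: [3.141, 0.0, 1.563]
force: [-0.2, 0.1, -2.4]
grip_width: 0.0265
```

Run:
```python
from h import *
f=grab('wrist'); cv2.imwrite('pics/w17.png',f['frame'])
s=bot.observe();print(s['position'],s['tool_rot'],s['force'],s['grip_width'])
```

```text
[0.4702238  0.08590902 0.03835193] [3.14053063e+00 1.04307714e-04 1.56314430e+00] [ 0.98627947  0.42497008 -1.64111223] 0.026611171251605864
```

View pics/w17.png

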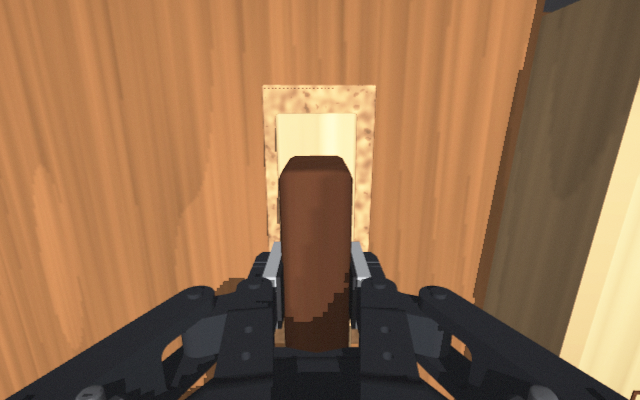

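Centred on the mat (263–376 vs foot 277–356). Lowering the last 2 mm, opening and retracting.

{"name": "apply_moves", "arguments": {"commands": [{"travel": [0,0,0.002],"twist": [0,0,0],"claw": 0.02},{"travel": [0,0,0.002],"twist": [0,0,0],"claw": 0.02},{"travel": [0,0,0.002],"twist": [0,0,0],"claw": 0.06},{"travel": [0,0,0.002],"twist": [0,0,0],"claw": 0.06},{"travel": [0,0,0.002],"twist": [0,0,0],"claw": 0.06},{"travel": [0,0,0.002],"twist": [0,0,0],"claw": 0.06},{"travel": [0,0,-0.04],"twist": [0,0,0],"claw": 0.06},{"travel": [0,0,-0.09],"twist": [0,0,0],"claw": 0.06},{"travel": [0,0,-0.14],"twist": [0,0,0],"claw": 0.06},{"travel": [0,0,-0.16],"twist": [0,0,0],"claw": 0.06}]}}

```text
clock: 19.7
position: [0.4708, 0.0858, 0.2012]
tool_rot: [3.138, -0.001, 1.562]
force: [0.8, 0.1, -1.5]
grip_width: 0.0601
```

Run:
```python
from h import *
s=bot.observe();print(s['position'],s['tool_rot'],s['force'],s['grip_width'])
f=grab('wrist'); cv2.imwrite('pics/w18.png',f['frame'])
f=grab('top'); cv2.imwrite('pics/t18.png',cv2.resize(f['frame'][140:280,210:500],None,fx=2.7,fy=2.7,interpolation=cv2.INTER_CUBIC))
f=grab('side'); cv2.imwrite('pics/s18.png',cv2.resize(f['frame'][130:400,240:420],None,fx=2.2,fy=2.2,interpolation=cv2.INTER_CUBIC))
```

```text
[0.47076875 0.08578902 0.20122223] [ 3.13790974e+00 -9.71384681e-04  1.56191852e+00] [ 0.83866933  0.14831168 -1.46664067] 0.060052305126477384
```

View pics/w18.png

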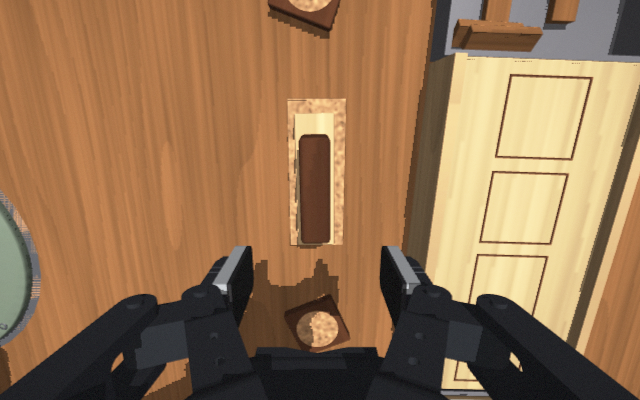

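View pics/t18.png

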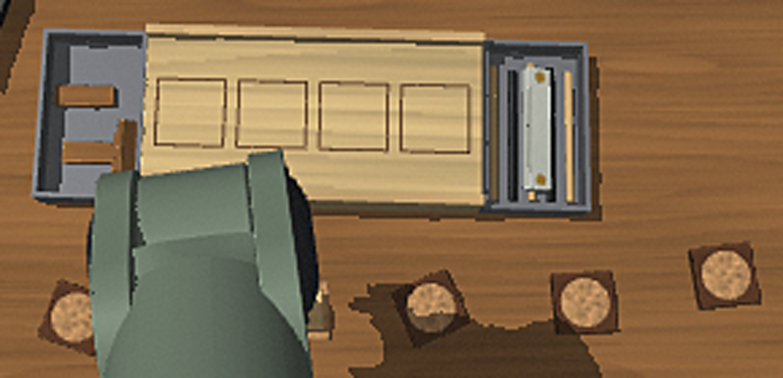

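View pics/s18.png

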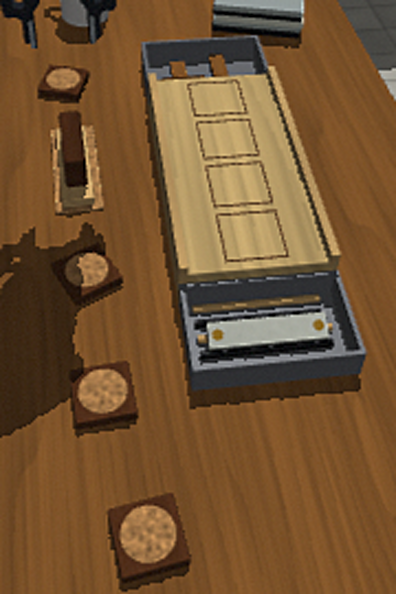

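Run:
```python
from h import *
go([0.66,0.19,0.22],np.pi/2-0.013)
```

```text
travel [0.1054, 0.1891, -0.0213] twist [0.1, -0.03, 0.29] rows>=4.4
```

{"name": "apply_moves", "arguments": {"commands": [{"travel": [0.105,0.189,-0.021],"twist": [0,0,0],"claw": 0.08},{"travel": [0.105,0.189,-0.021],"twist": [0,0,0],"claw": 0.08},{"travel": [0.105,0.189,-0.021],"twist": [0,0,0],"claw": 0.08},{"travel": [0.105,0.189,-0.021],"twist": [0,0,0],"claw": 0.08},{"travel": [0.105,0.189,-0.021],"twist": [0,0,0],"claw": 0.08},{"travel": [0.105,0.189,-0.021],"twist": [0,0,0],"claw": 0.08},{"travel": [0.105,0.189,-0.021],"twist": [0,0,0],"claw": 0.08}]}}

```text
clock: 20.55
position: [0.6588, 0.1886, 0.2161]
tool_rot: [-3.139, 0.002, 1.562]
force: [-0.6, -0.3, 0.0]
grip_width: 0.0801
```

Run:
```python
from h import *
f=grab('wrist'); cv2.imwrite('pics/w19.png',f['frame'])
```

```text
(no output)
```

View pics/w19.png

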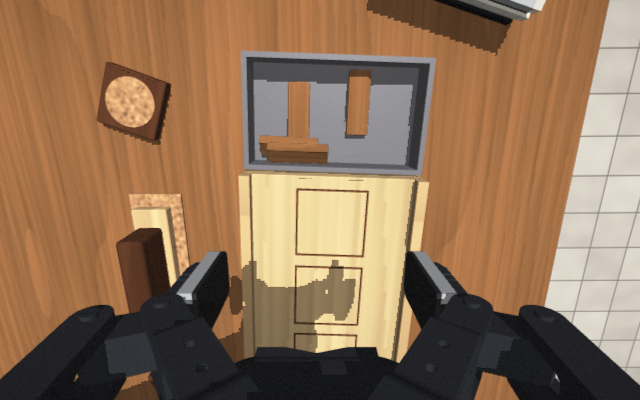

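All four chips lie inside the waste tray (two flat, two at the near wall around (293,152)), and the board is clear. Now the coasters, starting with the one at (133,102).

```bash
cat >> h.py <<'E'
def coaster(f,u,v,z=0.014,r=60,save=None):
    """cork inlay: brighter, textured disc near (u,v); centroid by colour mask -> world"""
    im=f['frame']; x0,y0=max(0,int(u-r)),max(0,int(v-r)); c=im[y0:int(v+r),x0:int(u+r)]
    if save: cv2.imwrite(save,cv2.resize(c,None,fx=4,fy=4,interpolation=cv2.INTER_CUBIC)); print('origin',x0,y0)
    return c
def quad(f,pts,z):
    P=ray(f,pts,z); d=np.roll(P,-1,0)-P; L=np.linalg.norm(d,axis=1)
    a=np.arctan2(d[:,1],d[:,0]); y=np.angle(np.mean(np.exp(4j*a)))/4
    print('centre',P.mean(0).round(4).tolist(),'sides',L.round(4).tolist(),'yaw mod90 %.3f'%y); return P.mean(0),y
E
python3 - <<'E'
from h import *
f=grab('wrist'); coaster(f,133,102,r=50,save='pics/c1.png')
E
```

```text
origin 83 52
```

View pics/c1.png

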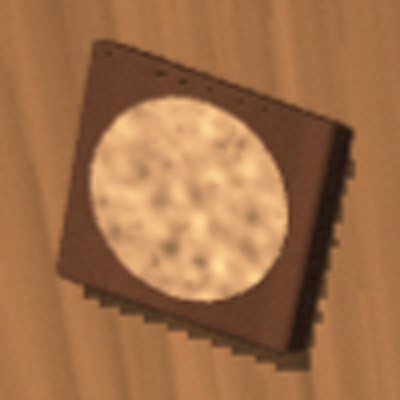

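Run:
```python
from h import *
f=grab('wrist'); z=lambda l:np.array(l)/4+[83,52]
c,y=quad(f,z([(99,40),(336,121),(292,347),(59,272)]),0.014)
print(ray(f,z([(190,199)]),0.014))
go([c[0],c[1],0.14],np.pi/2+y)
```

```text
centre [0.4681, 0.2692, 0.014] sides [0.0601, 0.0596, 0.0617, 0.0599] yaw mod90 -0.338
[[0.46630765 0.26894325 0.014     ]]
travel [0.079, -0.1913, 0.0779] twist [-0.07, 0.07, 18.86] rows>=4.4
```

{"name": "apply_moves", "arguments": {"commands": [{"travel": [0.079,-0.192,0.0],"twist": [0,0,18.9],"claw": 0.083},{"travel": [0.079,-0.192,0.0],"twist": [0,0,18.9],"claw": 0.083},{"travel": [0.079,-0.192,0.0],"twist": [0,0,18.9],"claw": 0.083},{"travel": [0.079,-0.192,0.0],"twist": [0,0,18.9],"claw": 0.083},{"travel": [0.079,-0.192,0.078],"twist": [0,0,18.9],"claw": 0.083},{"travel": [0.079,-0.192,0.14],"twist": [0,0,18.9],"claw": 0.083},{"travel": [0.079,-0.192,0.16],"twist": [0,0,18.9],"claw": 0.083},{"travel": [0.079,-0.192,0.16],"twist": [0,0,18.9],"claw": 0.083},{"travel": [0.079,-0.192,0.16],"twist": [0,0,18.9],"claw": 0.083}]}}

```text
clock: 21.6
position: [0.4676, 0.2689, 0.0579]
tool_rot: [-3.14, 0.003, 1.232]
force: [1.3, -0.5, 1.5]
grip_width: 0.083
```

Run:
```python
from h import *
f=grab('wrist'); cv2.imwrite('pics/w20.png',f['frame']); go([0.467,.2692,-0.001],np.pi/2-.338)
```

```text
travel [-0.0007, -0.0015, 0.0604] twist [0.0, 0.03, -0.06] rows>=1.2
```

View pics/w20.png

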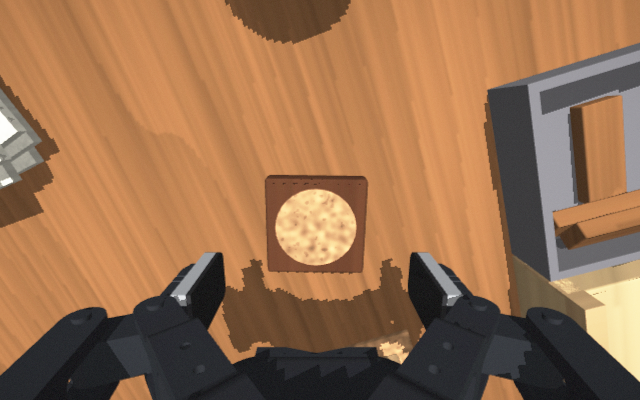

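Run:
```python
from h import *
f=grab('wrist'); p=ray(f,[(316,227)],0.014)[0]; print(p); go([p[0],p[1],-0.001],np.pi/2-.338)
```

```text
[0.46775634 0.26926487 0.014     ]
travel [-0.001, -0.0012, 0.0612] twist [0.05, -0.05, -0.05] rows>=1.2
```

{"name": "apply_moves", "arguments": {"commands": [{"travel": [-0.001,-0.001,0.03],"twist": [0,0,0],"claw": 0.083},{"travel": [-0.001,-0.001,0.05],"twist": [0,0,0],"claw": 0.083},{"travel": [-0.001,-0.001,0.06],"twist": [0,0,0],"claw": 0.083},{"travel": [-0.001,-0.001,0.06],"twist": [0,0,0],"claw": 0.083},{"travel": [-0.001,-0.001,0.06],"twist": [0,0,0],"claw": 0.083}]}}

```text
clock: 22.2
position: [0.4676, 0.2694, -0.0004]
tool_rot: [3.141, -0.001, 1.232]
force: [-0.5, 0.4, 0.7]
grip_width: 0.0829
```

{"name": "apply_moves", "arguments": {"commands": [{"travel": [0,0,0],"twist": [0,0,0],"claw": 0.05},{"travel": [0,0,0],"twist": [0,0,0],"claw": 0.05},{"travel": [0,0,0],"twist": [0,0,0],"claw": 0.05},{"travel": [0,0,0],"twist": [0,0,0],"claw": 0.05},{"travel": [0,0,0],"twist": [0,0,0],"claw": 0.05}], "force": 60}}

```text
clock: 22.7
position: [0.4674, 0.2694, -0.0005]
tool_rot: [3.141, -0.001, 1.232]
force: [-3.0, -0.9, 17.5]
grip_width: 0.0605
```

{"name": "apply_moves", "arguments": {"commands": [{"travel": [0,0,-0.02],"twist": [0,0,0],"claw": 0.05},{"travel": [0,0,-0.06],"twist": [0,0,0],"claw": 0.05},{"travel": [0,0,-0.11],"twist": [0,0,0],"claw": 0.05},{"travel": [0,0,-0.13],"twist": [0,0,0],"claw": 0.05},{"travel": [0,0,-0.13],"twist": [0,0,0],"claw": 0.05}]}}

```text
clock: 23.2
position: [0.4681, 0.2701, 0.1316]
tool_rot: [3.139, -0.004, 1.233]
force: [0.1, 0.4, -0.9]
grip_width: 0.0603
```

Run:
```python
from h import *
f=grab('wrist'); cv2.imwrite('pics/w21.png',f['frame']); t=bd(0,.126); print(t);go([*t,0.13],np.pi/2+Y)
```

```text
[0.67079044 0.14718888]
travel [-0.0482, 0.2326, -0.0001] twist [0.07, -0.1, -16.96] rows>=4.8
```

View pics/w21.png

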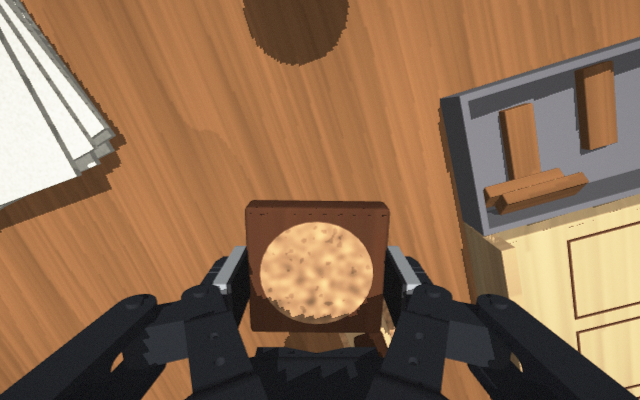

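Run:
```python
from h import *
f=grab('wrist'); s=bot.observe(); z=s['position'][2]+.0145
p=ray(f,[(316,272)],z)[0]; T=pose(s); print((T[:3,:3].T@(p-T[:3,3])).round(4))
```

```text
[ 0.0003 -0.0003 -0.0145]
```

{"name": "apply_moves", "arguments": {"commands": [{"travel": [-0.048,0.233,0],"twist": [0,0,-17],"claw": 0.05},{"travel": [-0.048,0.233,0],"twist": [0,0,-17],"claw": 0.05},{"travel": [-0.048,0.233,0],"twist": [0,0,-17],"claw": 0.05},{"travel": [-0.048,0.233,0],"twist": [0,0,-17],"claw": 0.05},{"travel": [-0.048,0.233,0],"twist": [0,0,-17],"claw": 0.05},{"travel": [-0.048,0.233,0],"twist": [0,0,-17],"claw": 0.05},{"travel": [-0.048,0.233,0],"twist": [0,0,-17],"claw": 0.05},{"travel": [-0.048,0.233,0],"twist": [0,0,-17],"claw": 0.05}]}}

```text
clock: 24.1
position: [0.6696, 0.1473, 0.127]
tool_rot: [-3.139, 0.001, 1.53]
force: [-0.6, -0.4, -1.3]
grip_width: 0.0603
```

Run:
```python
from h import *
f=grab('wrist'); cv2.imwrite('pics/w22.png',f['frame']); t=bd(0,.126); print(t,bot.observe()['position']);go([*t,0.051],np.pi/2+Y)
```

```text
[0.67079044 0.14718888] [0.66963997 0.14759534 0.12745689]
travel [-0.0003, 0.0013, 0.0765] twist [-0.12, 0.03, 0.1] rows>=1.5
```

View pics/w22.png

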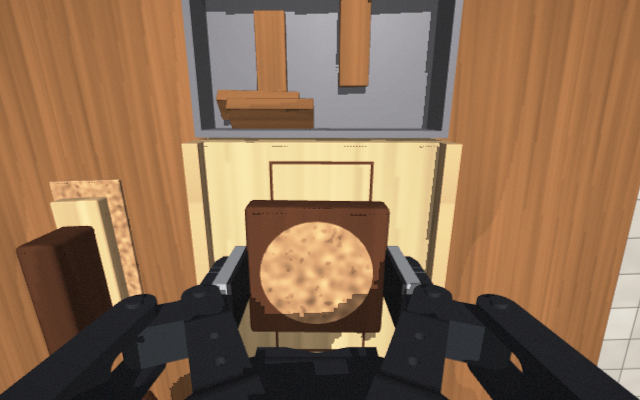

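Run:
```python
from h import *
f=grab('wrist'); P=ray(f,[(270,163),(373,163)],0.05); m=P.mean(0); e=np.array([-np.sin(Y),np.cos(Y)]); print(P.round(4).tolist(), 'sq4',m[:2]-0.0345*e)
print(ray(f,[(205,143),(441,143)],0.05))
```

```text
[[0.6383, 0.1838, 0.05], [0.7093, 0.181, 0.05]] sq4 [0.67236392 0.14792889]
[[0.59520534 0.1992066  0.05      ]
 [0.75528252 0.19277369 0.05      ]]
```

```bash
sed -i 's/^C=.*/C=np.array([0.6663,0.0222]); Y=-0.041/' h.py
python3 - <<'E'
from h import *
t=bd(0,.126); print(t);go([*t,0.0510],np.pi/2+Y)
E
```

```text
[0.67146455 0.14809411]
travel [0.0005, 0.0018, 0.0768] twist [-0.09, 0.03, 0.05] rows>=1.5
```

{"name": "apply_moves", "arguments": {"commands": [{"travel": [0.0005,0.002,0.03],"twist": [-0.1,0,0],"claw": 0.05},{"travel": [0.0005,0.002,0.055],"twist": [-0.1,0,0],"claw": 0.05},{"travel": [0.0005,0.002,0.072],"twist": [-0.1,0,0],"claw": 0.05},{"travel": [0.0005,0.002,0.0765],"twist": [-0.1,0,0],"claw": 0.05},{"travel": [0.0005,0.002,0.0765],"twist": [-0.1,0,0],"claw": 0.05},{"travel": [0.0005,0.002,0.0765],"twist": [-0.1,0,0],"claw": 0.05}]}}

```text
clock: 24.8
position: [0.6733, 0.147, 0.0528]
tool_rot: [3.139, 0.0, 1.529]
force: [-0.4, -0.2, 0.6]
grip_width: 0.0604
```

{"name": "apply_moves", "arguments": {"commands": [{"travel": [0,0,0],"twist": [0,0,0],"claw": 0.08},{"travel": [0,0,0],"twist": [0,0,0],"claw": 0.08},{"travel": [0,0,0],"twist": [0,0,0],"claw": 0.08},{"travel": [0,0,0],"twist": [0,0,0],"claw": 0.08},{"travel": [0,0,-0.03],"twist": [0,0,0],"claw": 0.08},{"travel": [0,0,-0.08],"twist": [0,0,0],"claw": 0.08},{"travel": [0,-0.05,-0.12],"twist": [0,0,0],"claw": 0.08},{"travel": [0,-0.05,-0.12],"twist": [0,0,0],"claw": 0.08}]}}

```text
clock: 25.6
position: [0.6216, 0.1493, 0.1751]
tool_rot: [3.138, -0.001, 1.529]
force: [1.0, 0.3, -0.6]
grip_width: 0.0803
```

Run:
```python
from h import *
f=grab('wrist'); cv2.imwrite('pics/w23.png',f['frame']); go([0.469,-.096,0.18],np.pi/2)
```

```text
travel [-0.2517, -0.142, -0.0059] twist [0.21, -0.07, -2.35] rows>=5.8
```

View pics/w23.png

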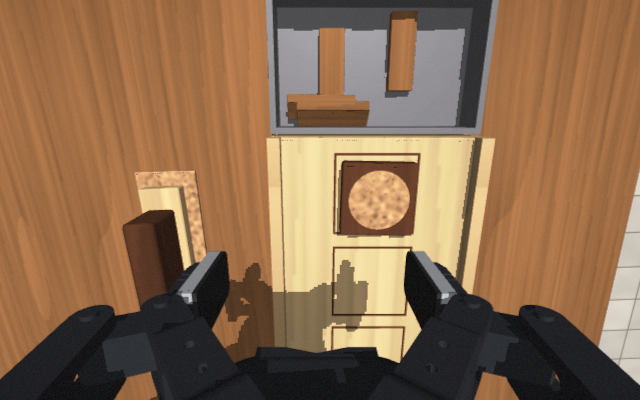

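Run:
```python
from h import *
f=grab('wrist'); print('coaster',ray(f,[(380,200)],0.064),'outline top edge mid',ray(f,[(334,154),(419,154)],0.05).mean(0), 'sq3',ray(f,[(333,247.5),(411,247.5),(332,315),(406,315)],0.05).mean(0),'exp sq3,4',bd(0,.042),bd(0,.126))
```

```text
coaster [[0.67318775 0.14693135 0.064     ]] outline top edge mid [0.67254081 0.18291754 0.05      ] sq3 [0.66806158 0.06345302 0.05      ] exp sq3,4 [0.66802152 0.0641647 ] [0.67146455 0.14809411]
```

Coaster 1 is within about 2 mm of square 4. Next: the coaster near (0.469,-0.096).

{"name": "apply_moves", "arguments": {"commands": [{"travel": [-0.252,-0.142,-0.006],"twist": [0.2,0,-2.4],"claw": 0.083},{"travel": [-0.252,-0.142,-0.006],"twist": [0.2,0,-2.4],"claw": 0.083},{"travel": [-0.252,-0.142,-0.006],"twist": [0.2,0,-2.4],"claw": 0.083},{"travel": [-0.252,-0.142,-0.006],"twist": [0.2,0,-2.4],"claw": 0.083},{"travel": [-0.252,-0.142,-0.006],"twist": [0.2,0,-2.4],"claw": 0.083},{"travel": [-0.252,-0.142,-0.006],"twist": [0.2,0,-2.4],"claw": 0.083},{"travel": [-0.252,-0.142,-0.006],"twist": [0.2,0,-2.4],"claw": 0.083},{"travel": [-0.252,-0.142,-0.006],"twist": [0.2,0,-2.4],"claw": 0.083},{"travel": [-0.252,-0.142,-0.006],"twist": [0.2,0,-2.4],"claw": 0.083}]}}

```text
clock: 26.6
position: [0.4709, -0.0963, 0.177]
tool_rot: [-3.139, 0.001, 1.572]
force: [-0.2, 0.2, -0.1]
grip_width: 0.0832
```

Run:
```python
from h import *
f=grab('wrist'); cv2.imwrite('pics/w24.png',f['frame']);
```

```text
(no output)
```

View pics/w24.png

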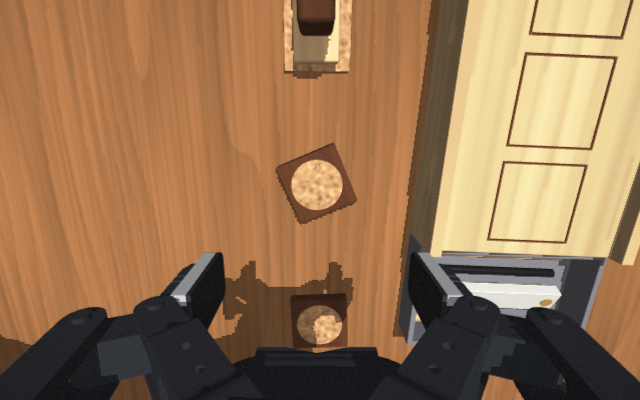

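Run:
```python
from h import *
f=grab('wrist'); c,y=quad(f,[(276,173),(334,143),(356,196),(302,223)],.014); p=ray(f,[(317,185)],.014)[0]; print(p, ray(f,[(320,324)],.014))
go([*p[:2],0.06],np.pi/2+y);go([*p[:2],0.004],np.pi/2+y)
```

```text
centre [0.4703, -0.0956, 0.014] sides [0.0626, 0.0563, 0.0606, 0.0568] yaw mod90 0.456
[ 0.47034868 -0.096079    0.014     ] [[ 0.47402089 -0.25433077  0.014     ]]
travel [0.0001, -0.0001, 0.1171] twist [-0.18, 0.01, -26.03] rows>=3.0
travel [0.0001, 0.0001, 0.1731] twist [-0.18, 0.01, -26.03] rows>=3.5
```

{"name": "apply_moves", "arguments": {"commands": [{"travel": [0,0,0.05],"twist": [-0.2,0,-26],"claw": 0.083},{"travel": [0,0,0.1],"twist": [-0.2,0,-26],"claw": 0.083},{"travel": [0,0,0.117],"twist": [-0.2,0,-26],"claw": 0.083},{"travel": [0,0,0.117],"twist": [-0.2,0,-26],"claw": 0.083},{"travel": [0,0,0.117],"twist": [-0.2,0,-26],"claw": 0.083},{"travel": [0,0,0.117],"twist": [-0.2,0,-26],"claw": 0.083}]}}

```text
clock: 27.3
position: [0.4709, -0.0968, 0.0618]
tool_rot: [3.139, 0.001, 2.022]
force: [1.2, -0.5, 0.4]
grip_width: 0.083
```

Run:
```python
from h import *
f=grab('wrist'); cv2.imwrite('pics/w25.png',f['frame']); print(bot.observe()['position'])
```

```text
[ 0.47091494 -0.09680924  0.06182738]
```

View pics/w25.png

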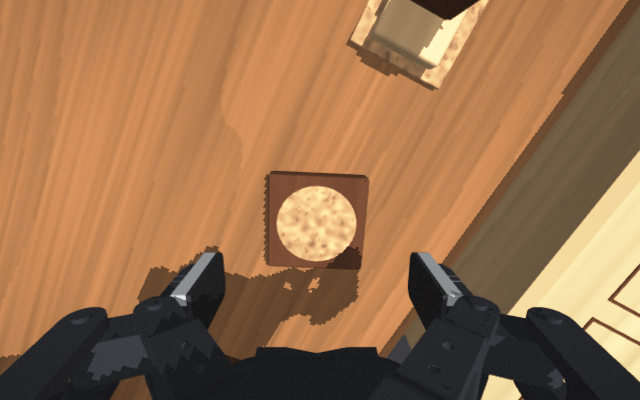

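Run:
```python
from h import *
f=grab('wrist'); p=ray(f,[(317,223.5)],.014)[0]; print(p); go([*p[:2],0.003],2.0)
```

```text
[ 0.4703368  -0.09541537  0.014     ]
travel [0.0015, -0.0, 0.0587] twist [0.15, 0.09, 1.33] rows>=1.2
```

{"name": "apply_moves", "arguments": {"commands": [{"travel": [0.0015,0,0.03],"twist": [0.1,0,1.0],"claw": 0.083},{"travel": [0.0015,0,0.05],"twist": [0.1,0,1.0],"claw": 0.083},{"travel": [0.0015,0,0.058],"twist": [0.1,0,1.0],"claw": 0.083},{"travel": [0.0015,0,0.058],"twist": [0.1,0,1.0],"claw": 0.083},{"travel": [0.0015,0,0.058],"twist": [0.1,0,1.0],"claw": 0.05},{"travel": [0.0015,0,0.058],"twist": [0.1,0,1.0],"claw": 0.05},{"travel": [0.0015,0,0.058],"twist": [0.1,0,1.0],"claw": 0.05},{"travel": [0.0015,0,0.058],"twist": [0.1,0,1.0],"claw": 0.05},{"travel": [0.0015,0,0.058],"twist": [0.1,0,1.0],"claw": 0.05}]}}

```text
clock: 28.3
position: [0.4701, -0.0957, 0.0039]
tool_rot: [3.141, 0.001, 2.007]
force: [-2.0, 1.0, 10.8]
grip_width: 0.0596
```

{"name": "apply_moves", "arguments": {"commands": [{"travel": [0,0,-0.02],"twist": [0,0,0],"claw": 0.05},{"travel": [0,0,-0.06],"twist": [0,0,0],"claw": 0.05},{"travel": [0,0,-0.11],"twist": [0,0,0],"claw": 0.05},{"travel": [0,0,-0.13],"twist": [0,0,0],"claw": 0.05},{"travel": [0,0,-0.13],"twist": [0,0,0],"claw": 0.05}]}}

```text
clock: 28.8
position: [0.4711, -0.0956, 0.1362]
tool_rot: [3.137, 0.003, 2.007]
force: [-0.2, 0.4, -1.8]
grip_width: 0.0594
```

Run:
```python
from h import *
s=bot.observe();f=grab('wrist'); cv2.imwrite('pics/w26.png',f['frame']); t=bd(0,.042); print(t);go([*t,0.13],np.pi/2+Y)
```

```text
[0.66802152 0.0641647 ]
travel [0.061, 0.2466, 0.005] twist [0.18, 0.07, 27.37] rows>=5.1
```

View pics/w26.png

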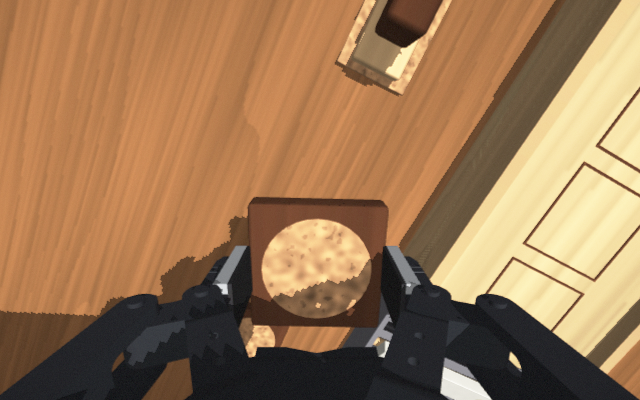

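{"name": "apply_moves", "arguments": {"commands": [{"travel": [0.061,0.247,0.005],"twist": [0.2,0,27.4],"claw": 0.05},{"travel": [0.061,0.247,0.005],"twist": [0.2,0,27.4],"claw": 0.05},{"travel": [0.061,0.247,0.005],"twist": [0.2,0,27.4],"claw": 0.05},{"travel": [0.061,0.247,0.005],"twist": [0.2,0,27.4],"claw": 0.05},{"travel": [0.061,0.247,0.005],"twist": [0.2,0,27.4],"claw": 0.05},{"travel": [0.061,0.247,0.005],"twist": [0.2,0,27.4],"claw": 0.05},{"travel": [0.061,0.247,0.005],"twist": [0.2,0,27.4],"claw": 0.05},{"travel": [0.061,0.247,0.005],"twist": [0.2,0,27.4],"claw": 0.05}]}}

```text
clock: 29.65
position: [0.6665, 0.0631, 0.1266]
tool_rot: [-3.136, 0.002, 1.528]
force: [-0.2, -0.4, 0.4]
grip_width: 0.06
```

Run:
```python
from h import *
s=bot.observe();f=grab('wrist'); cv2.imwrite('pics/w27.png',f['frame']); t=bd(0,.042); print(t);go([*t,0.0545],np.pi/2+Y)
p=ray(f,[(317,269)],s['position'][2]+.010)[0]; T=pose(s); print((T[:3,:3].T@(p-T[:3,3])).round(4))
```

```text
[0.66802152 0.0641647 ]
travel [0.0014, 0.0017, 0.0725] twist [-0.28, 0.12, -0.11] rows>=1.5
[-0.0002 -0.0002 -0.01  ]
```

View pics/w27.png

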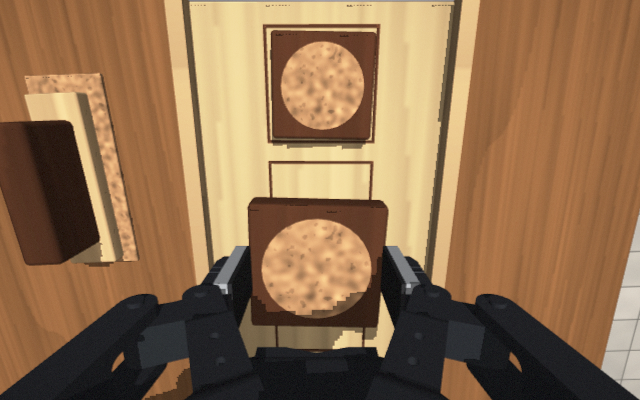

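{"name": "apply_moves", "arguments": {"commands": [{"travel": [0.001,0.002,0.03],"twist": [-0.3,0,0],"claw": 0.05},{"travel": [0.001,0.002,0.055],"twist": [-0.3,0,0],"claw": 0.05},{"travel": [0.001,0.002,0.068],"twist": [-0.3,0,0],"claw": 0.05},{"travel": [0.001,0.002,0.073],"twist": [-0.3,0,0],"claw": 0.05},{"travel": [0.001,0.002,0.073],"twist": [-0.3,0,0],"claw": 0.05},{"travel": [0.001,0.002,0.073],"twist": [-0.3,0,0],"claw": 0.05}]}}

```text
clock: 30.3
position: [0.6696, 0.0646, 0.0553]
tool_rot: [3.139, 0.001, 1.529]
force: [0.5, -0.5, -0.9]
grip_width: 0.0596
```

{"name": "apply_moves", "arguments": {"commands": [{"travel": [0,0,0],"twist": [0,0,0],"claw": 0.08},{"travel": [0,0,0],"twist": [0,0,0],"claw": 0.08},{"travel": [0,0,0],"twist": [0,0,0],"claw": 0.08},{"travel": [0,0,0],"twist": [0,0,0],"claw": 0.08},{"travel": [0,0,-0.03],"twist": [0,0,0],"claw": 0.08},{"travel": [0,0,-0.08],"twist": [0,0,0],"claw": 0.08},{"travel": [0,-0.05,-0.12],"twist": [0,0,0],"claw": 0.083},{"travel": [0,-0.05,-0.12],"twist": [0,0,0],"claw": 0.083}]}}

```text
clock: 31.1
position: [0.618, 0.0673, 0.1776]
tool_rot: [3.137, 0.0, 1.529]
force: [1.1, -0.4, -0.2]
grip_width: 0.083
```

Run:
```python
from h import *
f=grab('wrist'); cv2.imwrite('pics/w28.png',f['frame']); f=grab('top'); cv2.imwrite('pics/t28.png',cv2.resize(f['frame'][140:280,210:500],None,fx=2.7,fy=2.7,interpolation=cv2.INTER_CUBIC));go([0.473,-.255,0.18],np.pi/2)
```

```text
travel [-0.3285, -0.1323, -0.0043] twist [0.19, 0.02, -2.36] rows>=7.1
```

View pics/w28.png

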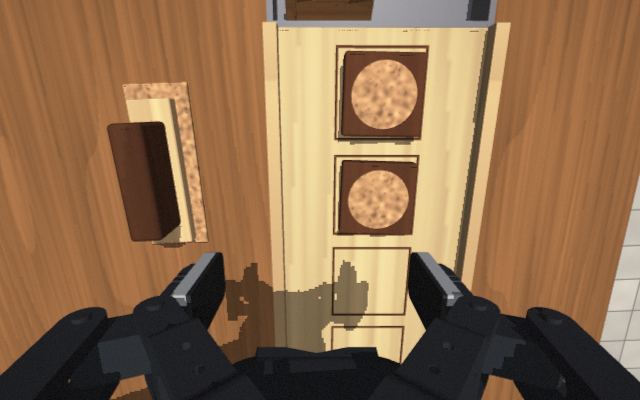

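View pics/t28.png

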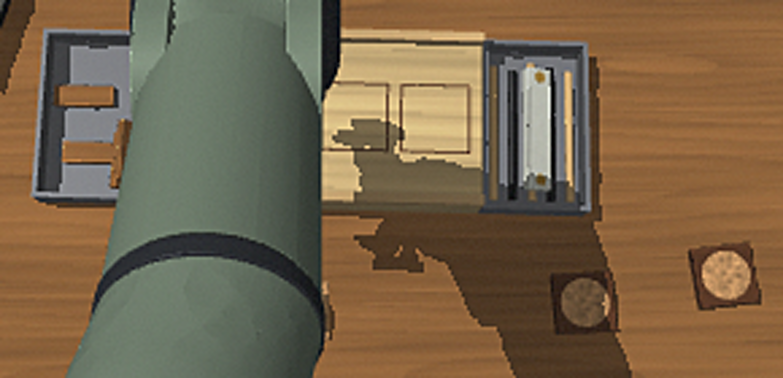

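Squares 4 and 3 are both filled ((384,94) and (379,199)), well centred. Next is the third coaster.

{"name": "apply_moves", "arguments": {"commands": [{"travel": [-0.329,-0.132,-0.004],"twist": [0.2,0,-2.4],"claw": 0.083},{"travel": [-0.329,-0.132,-0.004],"twist": [0.2,0,-2.4],"claw": 0.083},{"travel": [-0.329,-0.132,-0.004],"twist": [0.2,0,-2.4],"claw": 0.083},{"travel": [-0.329,-0.132,-0.004],"twist": [0.2,0,-2.4],"claw": 0.083},{"travel": [-0.329,-0.132,-0.004],"twist": [0.2,0,-2.4],"claw": 0.083},{"travel": [-0.329,-0.132,-0.004],"twist": [0.2,0,-2.4],"claw": 0.083},{"travel": [-0.329,-0.132,-0.004],"twist": [0.2,0,-2.4],"claw": 0.083},{"travel": [-0.329,-0.132,-0.004],"twist": [0.2,0,-2.4],"claw": 0.083},{"travel": [-0.329,-0.132,-0.004],"twist": [0.2,0,-2.4],"claw": 0.083},{"travel": [-0.329,-0.132,-0.004],"twist": [0.2,0,-2.4],"claw": 0.083}]}}

```text
clock: 32.2
position: [0.4742, -0.2551, 0.1778]
tool_rot: [-3.139, 0.001, 1.572]
force: [-0.3, 0.9, -0.0]
grip_width: 0.083
```

Run:
```python
from h import *
f=grab('wrist'); cv2.imwrite('pics/w29.png',f['frame']); print(bot.observe()['position'])
```

```text
[ 0.47436022 -0.25469274  0.17797746]
```

View pics/w29.png

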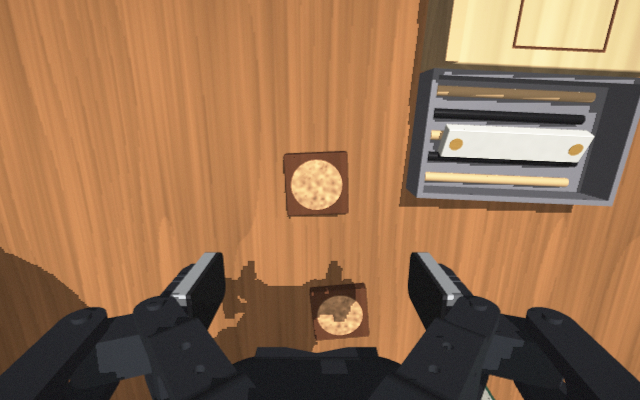

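Run:
```python
from h import *
f=grab('wrist'); c,y=quad(f,[(284.5,153.5),(347,151),(348,213),(288,215)],.014); p=ray(f,[(317,185)],.014)[0]; print(p, ray(f,[(340,316)],.014))
go([*p[:2],0.003],np.pi/2+.04)
```

```text
centre [0.4737, -0.2538, 0.014] sides [0.0596, 0.062, 0.0604, 0.0617] yaw mod90 0.039
[ 0.47385562 -0.2548857   0.014     ] [[ 0.49968078 -0.40322547  0.014     ]]
travel [-0.0001, -0.0, 0.1751] twist [-0.16, 0.06, -2.15] rows>=3.5
```

{"name": "apply_moves", "arguments": {"commands": [{"travel": [0,0,0.05],"twist": [-0.2,0,-2.2],"claw": 0.083},{"travel": [0,0,0.1],"twist": [-0.2,0,-2.2],"claw": 0.083},{"travel": [0,0,0.14],"twist": [-0.2,0,-2.2],"claw": 0.083},{"travel": [0,0,0.165],"twist": [-0.2,0,-2.2],"claw": 0.083},{"travel": [0,0,0.174],"twist": [-0.2,0,-2.2],"claw": 0.083},{"travel": [0,0,0.174],"twist": [-0.2,0,-2.2],"claw": 0.083},{"travel": [0,0,0.174],"twist": [-0.2,0,-2.2],"claw": 0.083}]}}

```text
clock: 33.0
position: [0.474, -0.2561, 0.0057]
tool_rot: [3.139, 0.002, 1.61]
force: [-1.3, -0.1, 1.3]
grip_width: 0.0832
```

{"name": "apply_moves", "arguments": {"commands": [{"travel": [0,0,0],"twist": [0,0,0],"claw": 0.05},{"travel": [0,0,0],"twist": [0,0,0],"claw": 0.05},{"travel": [0,0,0],"twist": [0,0,0],"claw": 0.05},{"travel": [0,0,0],"twist": [0,0,0],"claw": 0.05},{"travel": [0,0,0],"twist": [0,0,0],"claw": 0.05},{"travel": [0,0,-0.02],"twist": [0,0,0],"claw": 0.05},{"travel": [0,0,-0.06],"twist": [0,0,0],"claw": 0.05},{"travel": [0,0,-0.11],"twist": [0,0,0],"claw": 0.05},{"travel": [0,0,-0.13],"twist": [0,0,0],"claw": 0.05},{"travel": [0,0,-0.13],"twist": [0,0,0],"claw": 0.05}]}}

```text
clock: 34.0
position: [0.4746, -0.2565, 0.1383]
tool_rot: [3.135, 0.003, 1.61]
force: [0.5, 0.3, 0.0]
grip_width: 0.0589
```

Run:
```python
from h import *
s=bot.observe();f=grab('wrist'); cv2.imwrite('pics/w30.png',f['frame']); t=bd(0,-.042); print(t);go([*t,0.14],np.pi/2+Y)
```

```text
[ 0.66457848 -0.0197647 ]
travel [0.2286, 0.1998, -0.0032] twist [0.27, 0.13, 4.59] rows>=6.1
```

View pics/w30.png

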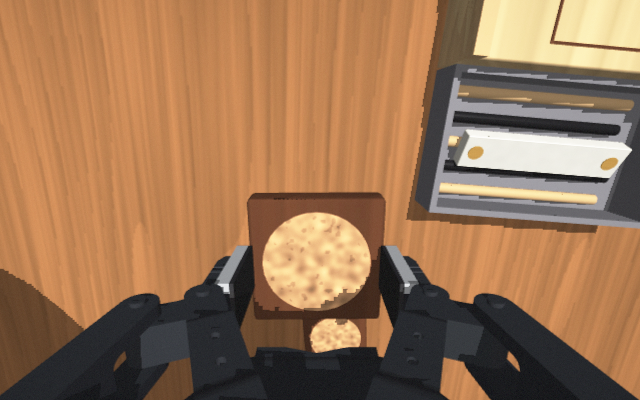

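Run:
```python
from h import *
s=bot.observe();f=grab('wrist');T=pose(s);p=ray(f,[(317,262)],s['position'][2]+.0085)[0]; o=(T[:3,:3].T@(p-T[:3,3]));print(o.round(4))
```

```text
[ 0.0026 -0.0002 -0.0085]
```

{"name": "apply_moves", "arguments": {"commands": [{"travel": [0.229,0.2,-0.003],"twist": [0.3,0,4.6],"claw": 0.05},{"travel": [0.229,0.2,-0.003],"twist": [0.3,0,4.6],"claw": 0.05},{"travel": [0.229,0.2,-0.003],"twist": [0.3,0,4.6],"claw": 0.05},{"travel": [0.229,0.2,-0.003],"twist": [0.3,0,4.6],"claw": 0.05},{"travel": [0.229,0.2,-0.003],"twist": [0.3,0,4.6],"claw": 0.05},{"travel": [0.229,0.2,-0.003],"twist": [0.3,0,4.6],"claw": 0.05},{"travel": [0.229,0.2,-0.003],"twist": [0.3,0,4.6],"claw": 0.05},{"travel": [0.229,0.2,-0.003],"twist": [0.3,0,4.6],"claw": 0.05},{"travel": [0.229,0.2,-0.003],"twist": [0.3,0,4.6],"claw": 0.05}]}}

```text
clock: 35.0
position: [0.663, -0.0206, 0.1366]
tool_rot: [-3.136, 0.002, 1.528]
force: [-1.2, 0.1, -1.3]
grip_width: 0.0586
```

Run:
```python
from h import *
s=bot.observe();f=grab('wrist'); cv2.imwrite('pics/w31.png',f['frame']); t=bd(0,-.042); print(t,s['position']);go([*t,0.0565],np.pi/2+Y)
```

```text
[ 0.66457848 -0.0197647 ] [ 0.66300985 -0.02062636  0.13657802]
travel [0.0015, 0.0019, 0.0805] twist [-0.29, 0.13, -0.14] rows>=1.6
```

View pics/w31.png

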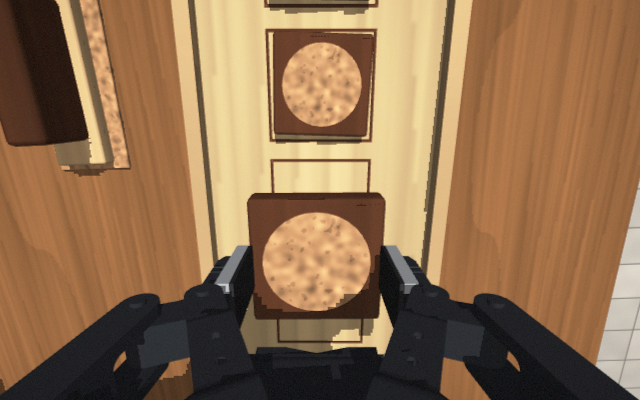

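{"name": "apply_moves", "arguments": {"commands": [{"travel": [-0.001,0.001,0.03],"twist": [-0.3,0,0],"claw": 0.05},{"travel": [-0.001,0.001,0.06],"twist": [-0.3,0,0],"claw": 0.05},{"travel": [-0.001,0.001,0.075],"twist": [-0.3,0,0],"claw": 0.05},{"travel": [-0.001,0.001,0.081],"twist": [-0.3,0,0],"claw": 0.05},{"travel": [-0.001,0.001,0.081],"twist": [-0.3,0,0],"claw": 0.05},{"travel": [-0.001,0.001,0.081],"twist": [-0.3,0,0],"claw": 0.05}]}}

```text
clock: 35.65
position: [0.6649, -0.0213, 0.0574]
tool_rot: [3.139, 0.002, 1.528]
force: [-0.8, 0.2, 0.4]
grip_width: 0.0585
```

{"name": "apply_moves", "arguments": {"commands": [{"travel": [0,0,0],"twist": [0,0,0],"claw": 0.08},{"travel": [0,0,0],"twist": [0,0,0],"claw": 0.08},{"travel": [0,0,0],"twist": [0,0,0],"claw": 0.08},{"travel": [0,0,0],"twist": [0,0,0],"claw": 0.08},{"travel": [0,0,-0.03],"twist": [0,0,0],"claw": 0.08},{"travel": [0,0,-0.08],"twist": [0,0,0],"claw": 0.08},{"travel": [0,-0.05,-0.12],"twist": [0,0,0],"claw": 0.083},{"travel": [0,-0.05,-0.12],"twist": [0,0,0],"claw": 0.083}]}}

```text
clock: 36.45
position: [0.6133, -0.0187, 0.1797]
tool_rot: [3.137, 0.001, 1.528]
force: [0.6, -0.3, 0.3]
grip_width: 0.0832
```

Run:
```python
from h import *
f=grab('wrist'); cv2.imwrite('pics/w32.png',f['frame']); go([0.5,-.403,0.18],np.pi/2)
```

```text
travel [-0.389, -0.0968, -0.0005] twist [0.23, 0.04, -2.41] rows>=8.0
```

View pics/w32.png

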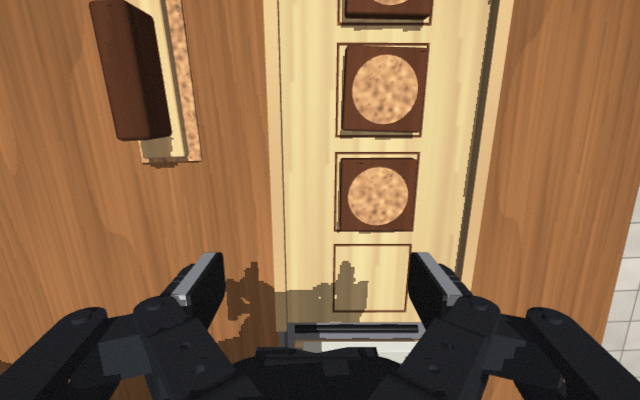

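Square 2 is filled (378,195), well centred. Now the last coaster.

{"name": "apply_moves", "arguments": {"commands": [{"travel": [-0.389,-0.097,0],"twist": [0.2,0,-2.4],"claw": 0.083},{"travel": [-0.389,-0.097,0],"twist": [0.2,0,-2.4],"claw": 0.083},{"travel": [-0.389,-0.097,0],"twist": [0.2,0,-2.4],"claw": 0.083},{"travel": [-0.389,-0.097,0],"twist": [0.2,0,-2.4],"claw": 0.083},{"travel": [-0.389,-0.097,0],"twist": [0.2,0,-2.4],"claw": 0.083},{"travel": [-0.389,-0.097,0],"twist": [0.2,0,-2.4],"claw": 0.083},{"travel": [-0.389,-0.097,0],"twist": [0.2,0,-2.4],"claw": 0.083},{"travel": [-0.389,-0.097,0],"twist": [0.2,0,-2.4],"claw": 0.083},{"travel": [-0.389,-0.097,0],"twist": [0.2,0,-2.4],"claw": 0.083},{"travel": [-0.389,-0.097,0],"twist": [0.2,0,-2.4],"claw": 0.083}]}}

```text
clock: 37.5
position: [0.5007, -0.4041, 0.1759]
tool_rot: [-3.138, 0.001, 1.569]
force: [0.5, 0.4, -0.1]
grip_width: 0.083
```

Run:
```python
from h import *
f=grab('wrist'); cv2.imwrite('pics/w33.png',f['frame']); print(bot.observe()['position'])
```

```text
[ 0.50155605 -0.40264704  0.17600665]
```

View pics/w33.png

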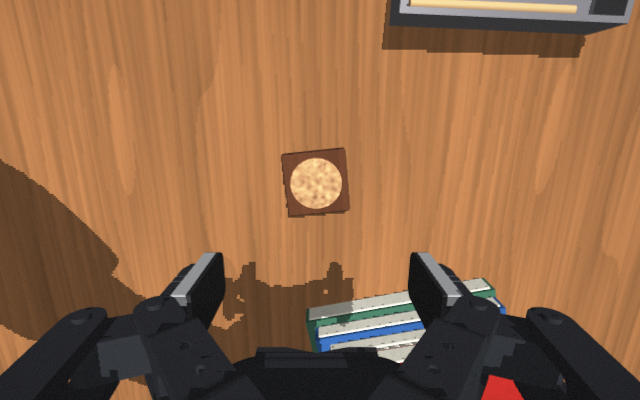

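Run:
```python
from h import *
f=grab('wrist'); c,y=quad(f,[(281.5,155),(345,149),(349,210),(289,215.5)],.014); p=ray(f,[(316,183.5)],.014)[0]; print(p)
go([*p[:2],0.003],np.pi/2+.085)
```

```text
centre [0.5002, -0.4005, 0.014] sides [0.0604, 0.0605, 0.0602, 0.0607] yaw mod90 0.094
[ 0.50006859 -0.40084815  0.014     ]
travel [0.0012, -0.0015, 0.1732] twist [-0.16, 0.03, -4.79] rows>=3.5
```

{"name": "apply_moves", "arguments": {"commands": [{"travel": [0.002,-0.002,0.05],"twist": [-0.2,0,-5],"claw": 0.083},{"travel": [0.002,-0.002,0.1],"twist": [-0.2,0,-5],"claw": 0.083},{"travel": [0.002,-0.002,0.14],"twist": [-0.2,0,-5],"claw": 0.083},{"travel": [0.002,-0.002,0.165],"twist": [-0.2,0,-5],"claw": 0.083},{"travel": [0.002,-0.002,0.174],"twist": [-0.2,0,-5],"claw": 0.083},{"travel": [0.002,-0.002,0.174],"twist": [-0.2,0,-5],"claw": 0.083},{"travel": [0.002,-0.002,0.174],"twist": [-0.2,0,-5],"claw": 0.083}]}}

```text
clock: 38.3
position: [0.5, -0.4012, 0.0043]
tool_rot: [3.139, 0.003, 1.659]
force: [0.2, 0.2, 0.7]
grip_width: 0.083
```

{"name": "apply_moves", "arguments": {"commands": [{"travel": [0,0,0],"twist": [0,0,0],"claw": 0.05},{"travel": [0,0,0],"twist": [0,0,0],"claw": 0.05},{"travel": [0,0,0],"twist": [0,0,0],"claw": 0.05},{"travel": [0,0,0],"twist": [0,0,0],"claw": 0.05},{"travel": [0,0,0],"twist": [0,0,0],"claw": 0.05},{"travel": [0,0,-0.02],"twist": [0,0,0],"claw": 0.05},{"travel": [0,0,-0.06],"twist": [0,0,0],"claw": 0.05},{"travel": [0,0,-0.11],"twist": [0,0,0],"claw": 0.05},{"travel": [0,0,-0.13],"twist": [0,0,0],"claw": 0.05},{"travel": [0,0,-0.13],"twist": [0,0,0],"claw": 0.05}]}}

```text
clock: 39.3
position: [0.5003, -0.4021, 0.1372]
tool_rot: [3.135, 0.005, 1.658]
force: [0.8, 0.1, -0.5]
grip_width: 0.059
```

Run:
```python
from h import *
s=bot.observe();f=grab('wrist'); cv2.imwrite('pics/w34.png',f['frame']); t=bd(0,-.126); print(t);go([*t,0.14],np.pi/2+Y)
```

```text
[ 0.66113545 -0.10369411]
travel [0.2823, 0.187, -0.0052] twist [0.24, 0.18, 7.38] rows>=6.8
```

View pics/w34.png

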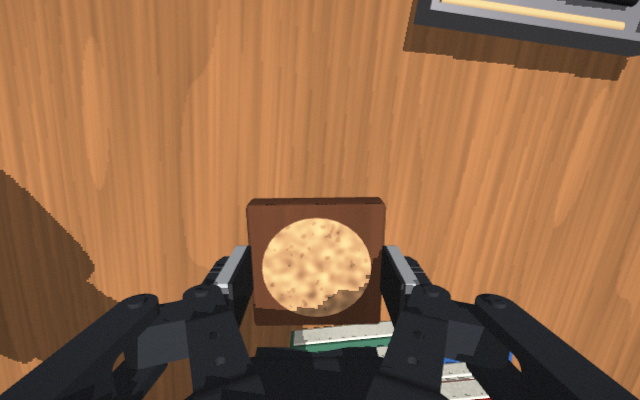

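{"name": "apply_moves", "arguments": {"commands": [{"travel": [0.282,0.187,-0.005],"twist": [0.2,0.2,7.4],"claw": 0.05},{"travel": [0.282,0.187,-0.005],"twist": [0.2,0.2,7.4],"claw": 0.05},{"travel": [0.282,0.187,-0.005],"twist": [0.2,0.2,7.4],"claw": 0.05},{"travel": [0.282,0.187,-0.005],"twist": [0.2,0.2,7.4],"claw": 0.05},{"travel": [0.282,0.187,-0.005],"twist": [0.2,0.2,7.4],"claw": 0.05},{"travel": [0.282,0.187,-0.005],"twist": [0.2,0.2,7.4],"claw": 0.05},{"travel": [0.282,0.187,-0.005],"twist": [0.2,0.2,7.4],"claw": 0.05},{"travel": [0.282,0.187,-0.005],"twist": [0.2,0.2,7.4],"claw": 0.05},{"travel": [0.282,0.187,-0.005],"twist": [0.2,0.2,7.4],"claw": 0.05},{"travel": [0.282,0.187,-0.005],"twist": [0.2,0.2,7.4],"claw": 0.05}]}}

```text
clock: 40.35
position: [0.6597, -0.1049, 0.1371]
tool_rot: [-3.138, -0.001, 1.528]
force: [-0.1, 0.1, -0.8]
grip_width: 0.0595
```

Run:
```python
from h import *
s=bot.observe();f=grab('wrist'); cv2.imwrite('pics/w35.png',f['frame']); t=bd(0,-.126); print(t,s['position']);go([*t,0.055],np.pi/2+Y)
T=pose(s);p=ray(f,[(317,268)],s['position'][2]+.0095)[0]; o=(T[:3,:3].T@(p-T[:3,3]));print(o.round(4))
```

```text
[ 0.66113545 -0.10369411] [ 0.65970507 -0.10489656  0.13713383]
travel [0.0013, 0.0016, 0.0824] twist [-0.18, -0.08, -0.13] rows>=1.6
[ 0.     -0.0002 -0.0095]
```

View pics/w35.png

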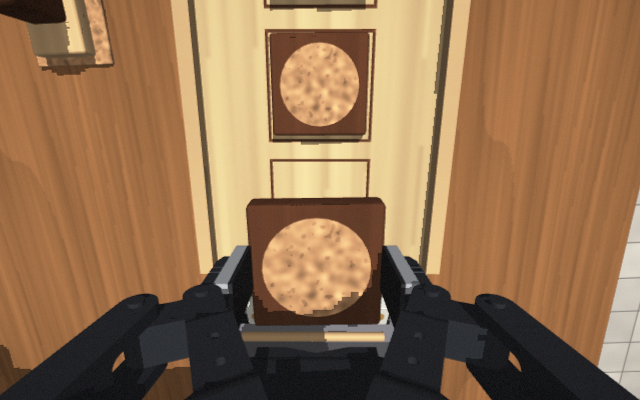

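{"name": "apply_moves", "arguments": {"commands": [{"travel": [0.002,0.001,0.03],"twist": [-0.2,0,0],"claw": 0.05},{"travel": [0.002,0.001,0.06],"twist": [-0.2,0,0],"claw": 0.05},{"travel": [0.002,0.001,0.077],"twist": [-0.2,0,0],"claw": 0.05},{"travel": [0.002,0.001,0.083],"twist": [-0.2,0,0],"claw": 0.05},{"travel": [0.002,0.001,0.083],"twist": [-0.2,0,0],"claw": 0.05},{"travel": [0.002,0.001,0.083],"twist": [-0.2,0,0],"claw": 0.05}]}}

```text
clock: 41.0
position: [0.6616, -0.1024, 0.0555]
tool_rot: [3.14, -0.002, 1.528]
force: [-0.3, 0.8, 0.1]
grip_width: 0.059
```

{"name": "apply_moves", "arguments": {"commands": [{"travel": [0,0,0],"twist": [0,0,0],"claw": 0.08},{"travel": [0,0,0],"twist": [0,0,0],"claw": 0.08},{"travel": [0,0,0],"twist": [0,0,0],"claw": 0.08},{"travel": [0,0,0],"twist": [0,0,0],"claw": 0.08},{"travel": [0,0,-0.03],"twist": [0,0,0],"claw": 0.08},{"travel": [0,0,-0.08],"twist": [0,0,0],"claw": 0.08},{"travel": [0,-0.05,-0.12],"twist": [0,0,0],"claw": 0.08},{"travel": [0,-0.1,-0.12],"twist": [0,0,0],"claw": 0.08},{"travel": [0,-0.1,-0.14],"twist": [0,0,0],"claw": 0.08}]}}

```text
clock: 41.9
position: [0.5557, -0.0977, 0.194]
tool_rot: [-3.138, -0.003, 1.528]
force: [1.5, -0.5, -0.1]
grip_width: 0.0799
```

Run:
```python
from h import *
f=grab('wrist'); cv2.imwrite('pics/w36.png',f['frame']); go([0.45,-0.12,0.25],np.pi/2)
```

```text
travel [-0.0263, -0.1071, -0.0521] twist [0.12, -0.16, -2.47] rows>=2.4
```

View pics/w36.png

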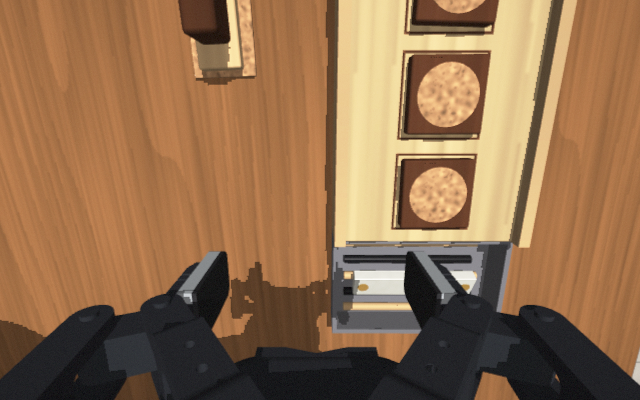

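Run:
```python
from h import *
go([0.36,-0.38,0.28],1.2)
```

```text
travel [-0.2899, -0.1857, -0.083] twist [0.09, -0.18, 18.77] rows>=7.1
```

{"name": "apply_moves", "arguments": {"commands": [{"travel": [-0.29,-0.186,-0.083],"twist": [0,0,18.8],"claw": 0.08},{"travel": [-0.29,-0.186,-0.083],"twist": [0,0,18.8],"claw": 0.08},{"travel": [-0.29,-0.186,-0.083],"twist": [0,0,18.8],"claw": 0.08},{"travel": [-0.29,-0.186,-0.083],"twist": [0,0,18.8],"claw": 0.08},{"travel": [-0.29,-0.186,-0.083],"twist": [0,0,18.8],"claw": 0.08},{"travel": [-0.29,-0.186,-0.083],"twist": [0,0,18.8],"claw": 0.08},{"travel": [-0.29,-0.186,-0.083],"twist": [0,0,18.8],"claw": 0.08},{"travel": [-0.29,-0.186,-0.083],"twist": [0,0,18.8],"claw": 0.08},{"travel": [-0.29,-0.186,-0.083],"twist": [0,0,18.8],"claw": 0.08}]}}

```text
clock: 42.85
position: [0.3625, -0.381, 0.2772]
tool_rot: [3.14, -0.002, 1.198]
force: [-0.2, -0.6, 0.2]
grip_width: 0.08
```

Run:
```python
from h import *
f=grab('top'); cv2.imwrite('pics/t37.png',cv2.resize(f['frame'][140:280,210:440],None,fx=3.4,fy=3.4,interpolation=cv2.INTER_CUBIC))
f=grab('side'); cv2.imwrite('pics/s37.png',cv2.resize(f['frame'][90:320,230:420],None,fx=2.6,fy=2.6,interpolation=cv2.INTER_CUBIC))
```

```text
(no output)
```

View pics/t37.png

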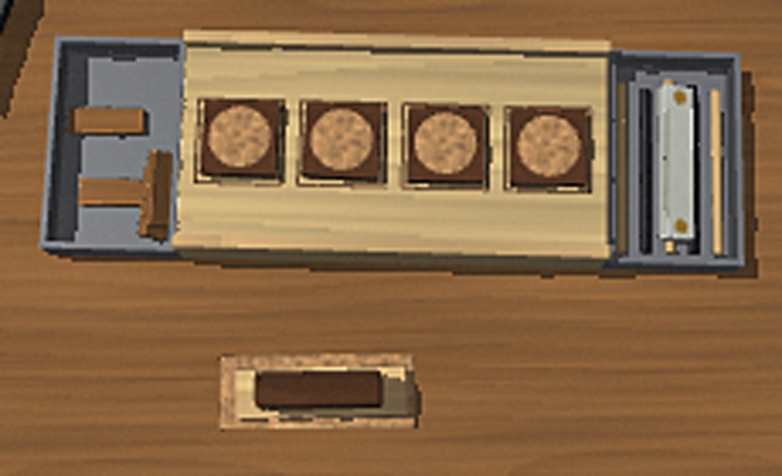

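View pics/s37.png

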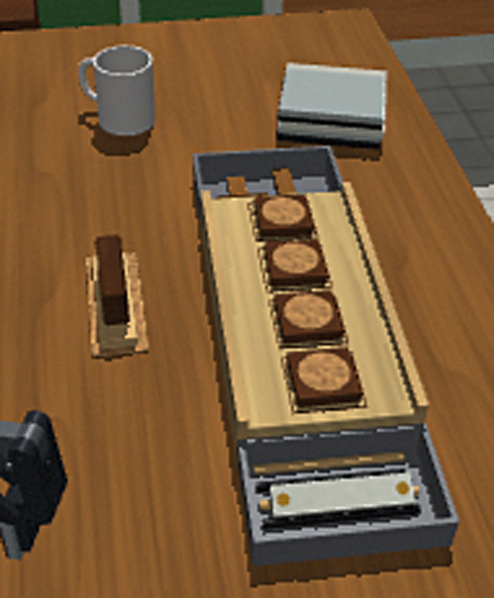

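The final views show all four coasters centred in the row, the scraper on its mat, the rule on the pens and the chips in the waste tray. One numeric check before handing in.

Run:
```python
from h import *
f=grab('top'); u=np.array([(239,135),(341,139),(445,143),(548,146)])/3.4+[210,140]
P=ray(f,u,0.064)[:,:2]; S=np.array([[0.6693,.1447],[.6671,.0614],[.664,-.0226],[.6601,-.105]]); print(np.linalg.norm(P-S,axis=1).round(4))
print('mat',ray(f,np.array([(221,355),(413,355),(418,428),(221,428)])/3.4+[210,140],.004).mean(0),'bar',ray(f,np.array([(257,373),(382,371),(382,404),(258,408)])/3.4+[210,140],.064).mean(0))
```

```text
[0.0032 0.0015 0.0019 0.0014]
mat [0.46922233 0.08581452 0.004     ] bar [0.46732979 0.08136174 0.064     ]
```

```bash
python3 -c "
from workcell import bot
print(bot.job_done())"
```

```text
the job is handed in; nothing more can be done
None
```

I handed the job in at about 43 s of the 210 s limit, with every step carried out in order; the hand-in reports no verdict.

- **Rule:** it lies flat on the pens in the pen tray.
- **Offcuts:** there were four. I pushed them into the waste tray in one pass with the scraper, and the fingers stayed above them throughout.
- **Scraper:** it is back upright on its mat. The last top view puts it about 5 mm from the mat's centre (25 mm allowed) and visibly parallel to it.
- **Coasters:** all four are in the four outlined squares. In the last top view their centres are 1.4 to 3.2 mm from the square centres (10 mm allowed), and they look flat and straight.
- **Mug:** the arm did not go near it.

- **Offcut height:** two of the offcuts lean against the tray's near wall. They look well inside and below the rim, but I judged that from the pictures and did not measure their height.
- **Camera disagreement:** the top and wrist cameras differed by 2 to 4 mm, which is within the tolerances.
- **Disturbances:** I saw no knocked coaster and no grip slip.

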